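# Gauge the sample filler's port and load its tubes

### The job

Get the coffee sample filler ready for grading: take its front flap by the side peg, swing it up past vertical and lower it gently onto its stop without letting it drop, then check the level port behind it with the double-ended plug gauge: first slide the long thin go end fully home, then withdraw it, turn the gauge round and press the short thick no-go end squarely against the mouth of the port for a moment to confirm that it is refused. By the end the gauge must lie flat on its own mat again (the mat it came from) and every sample tube must stand upright, fully down in a well of the filler's deck, the flap still lowered. Do not disturb the scale, the calculator or the pen basket.

Things in the scene. Friction and masses are not known exactly. Their poses are not given: they have to be found in the camera images.
- filler: fixed grey bench machine. Origin: on the bench at the foot of its front face, below the port; x into the machine, z up. Nose (x 0 to 60 mm, y -55 to 55, 130 high) with the level port in its front face (x = 0); behind it the deck (x 60 to 145, y -140 to 140, 130 high) with four wells in its top, then a housing 100 high to x = 195. Beside the nose, in front of the deck, is free space
- port (a point): centre of the mouth of the port, in the plane of the nose's front face, 85 mm above the bench; axes as the filler's. The port is a level round blind bore 33 mm in diameter and 52 mm deep that runs along the filler's +x
- flap (a joint): steel flap before the port, hinged at its lower edge, axis level along the filler's y; 106 mm wide, 100 long, 0.25 kg. 0 (start) = closed, leaning back 0.2 rad past upright to the nose; 0.2 = upright; grows as it swings to the filler's -x; 1.65 = on its stop, 1.45 rad from upright. Little friction or damping: let go, it drops (over 4 rad/s)
- flap_peg (a point): grip point on the flap's round side peg (14 mm in diameter, parallel to the filler's y, sticking out 59 mm from the flap's +y edge): 35 mm out from that edge, 90 mm from the hinge axis; moves with the flap. The peg can turn in the grip
- flap_hinge (a point): point on the flap's hinge axis, right below the grip point of the peg when the flap is upright (same filler y); 25 mm in front of the nose's face, 30 mm above the bench
- gauge: double-ended steel plug gauge, about 0.35 kg, 137 mm long. Origin: centre of its square aluminium handle (70 mm long, 42 by 42); x along it to the go end. Go end: round, 30 mm in diameter, 45 long, beyond the handle's +x end. No-go end: round, 37 in diameter, 22 long, beyond its -x end. At the start it lies on a flat of its handle, axis 21 mm above the mat
- go_shoulder (a point): centre of the handle's end face from which the go end sticks out (x = +35 mm on the gauge); it meets the nose's face when the go end is fully home
- go_tip (a point): centre of the end face of the go end (x = +80 mm on the gauge)
- nogo_tip (a point): centre of the end face of the no-go end (x = -57 mm on the gauge)
- gauge_mat: the gauge's own mat, dark rubber, 200 by 200 mm, 2 mm thick, fixed to the bench; origin: centre of its underside
- tube_mat: the blue mat under the sample tubes, 200 by 200 mm, 2 mm thick, fixed; origin: centre of its underside
- scale: bench scale, 170 by 140 mm, 34 mm high, leave alone; origin: centre of its underside
- calculator: pocket calculator, 140 by 80 mm, 14 mm thick, leave alone; origin: centre of its underside
- pen_basket: wicker pen basket, 78 mm wide, 90 mm high, with pens up to 154 mm, leave alone; origin: centre of its underside
- well0 (a point): centre of the mouth of a well in the deck's top, 130 mm above the bench; a round upright hole 48 mm in diameter, 35 mm deep. The wells stand in a row along the filler's y, 70 mm apart, 102 mm behind the nose's face, at y = -105, -35, 35 and 105 mm
- well1 (a point): centre of the mouth of a well in the deck's top, 130 mm above the bench; a round upright hole 48 mm in diameter, 35 mm deep. The wells stand in a row along the filler's y, 70 mm apart, 102 mm behind the nose's face, at y = -105, -35, 35 and 105 mm
- well2 (a point): centre of the mouth of a well in the deck's top, 130 mm above the bench; a round upright hole 48 mm in diameter, 35 mm deep. The wells stand in a row along the filler's y, 70 mm apart, 102 mm behind the nose's face, at y = -105, -35, 35 and 105 mm
- well3 (a point): centre of the mouth of a well in the deck's top, 130 mm above the bench; a round upright hole 48 mm in diameter, 35 mm deep. The wells stand in a row along the filler's y, 70 mm apart, 102 mm behind the nose's face, at y = -105, -35, 35 and 105 mm
- tube0: closed sample tube, aluminium with a black cap, 44 mm in diameter, 80 mm high, 0.1 to 0.2 kg, weighted foot; stands upright on the blue mat at the start; origin: centre of its underside, z up along it; may be absent
- tube1: closed sample tube, aluminium with a black cap, 44 mm in diameter, 80 mm high, 0.1 to 0.2 kg, weighted foot; stands upright on the blue mat at the start; origin: centre of its underside, z up along it; may be absent
- tube2: closed sample tube, aluminium with a black cap, 44 mm in diameter, 80 mm high, 0.1 to 0.2 kg, weighted foot; stands upright on the blue mat at the start; origin: centre of its underside, z up along it; may be absent
- tube3: closed sample tube, aluminium with a black cap, 44 mm in diameter, 80 mm high, 0.1 to 0.2 kg, weighted foot; stands upright on the blue mat at the start; origin: centre of its underside, z up along it; may be absent

How it is judged:
By the outcome, as a careful person would: the job done as asked, in the order asked, and still so for the second after the job is handed in, with the robot touching nothing.
Of tube0, tube1, tube2, tube3 only 2 to 4 are there at a start; the rules pass over those that are not, and their reading is None.
At some moment in a run one of gauge, tube0, tube1, tube2, tube3 may be knocked a few centimetres aside while the robot is not near it.
It also fails if it takes over 210 s, if anything falls off the work surface, if the arm or the gripper's body presses on something with over 40 N, if the wrist force passes 120 N, or if a joint passes its speed limit or range.

### The arm

A 6-joint arm with a two-finger parallel gripper is mounted at the origin on the work surface. World frame = base frame: x ahead of the robot, y to its left, z up, the work surface at z = 0. Lengths are in mm, angles in rad, forces in N, time in s.
With the tool pointing down it reaches from about 425 to 925 mm from the base axis. Payload 12.5 kg.
Tool frame: the origin (TCP) lies on the front face of the gripper's body, between the roots of the fingers; the fingertips stand 73 mm ahead of it and the grasp point (between the pads) lies 54 mm ahead of it; z points along the fingers, y is the line along which they close (so a half turn about z gives the same grasp; the last joint's range is limited). The gripper opens to 85 mm and grips with 20 to 120 N. Pads are 22 mm wide; open, the fingers measure 114 mm over their backs; the gripper's body (76 mm by 85 mm) begins 54 mm behind the grasp point. The pads swing forward as they close: fully open they stand 13 mm farther back than shut.
Start: joints at [-1.282, 0.491, 1.559, -0, 1.092, -0.106], TCP at [240.411, -576.922, 303.927] pointing down, gripper open.
Joint ranges: [-3.1, 3.1], [-0.84, 2.19], [0.05, 2.79], [-1.13, 4.28], [0.06, 2.93], [-2.69, 2.69]. Speed limits (rad/s): [2.22, 2.22, 2.79, 3.14, 3.14, 3.14].

### API

Orientations are given as a unit quaternion [x, y, z, w].
In Python, from bench import sensors, viewer, ticket gives the robot as it stands. The module is installed in compiled form; this text tells all that it offers.
- The arm moves only by the tool apply_moves, never from a script. Its argument "targets" is a list that holds one entry, the list of rows, each a list of 6 numbers: the shift along the tool's x, y, z in mm, then the turn, a rotation vector about the tool's x, y, z in degrees. In form: [[[dx, dy, dz, ax, ay, az], ...]]. A call has exactly 8 rows; each row is the pose to reach, as a shift and turn from the pose commanded when the call began, along the tool's axes at that moment; what a row does not reach only later rows make up. A row lasts 1/12 s, in which the tool goes at most 41.7 mm and 7.16 degrees, less where a joint would pass 70% of its speed; a pose out of reach is approached as far as the arm can. A call with a gripper value outside its range is refused whole. "grip" is the finger opening in mm, from 0 to 85.4, set as the call begins (left out, the last holds). The fingers move at their own pace and stop on an object; "squeeze" is the grip in N (left out, the last holds). Time passes only in rows, so rows that repeat a pose let the fingers close, or fill a call up. It gives the time, the measured TCP pose, the force, the opening and the grip force at its end, in the units of the state.
- sensors.observe(): the state, without advancing time (a new reading comes with each control period).
- viewer.capture(name): name is "scene" or "top" or "wrist"; returns a dict with "pixels" (400x640x3 uint8, red, green, blue), "camera_matrix" (3x3 intrinsics, pixels), "k1" (the pictures are not rectified: a ray, as slopes to the right and down, at radius r is drawn at 1 + k1 r^2 times it, then the intrinsics apply), "R" (3x3) and "t" (3): a world point X has camera coordinates R X + t. Camera axes: x right, y down, z forward; pixel columns grow to the right and rows downward; lengths in mm; the calibration is good to about 2 mm. A picture is of the moment at which its call begins. There is no depth.
- ticket.job_done(): hands the job in; it is judged then, once.
Trained networks look in a picture, given as the dict that the camera call returned (one of the last four; its "shot" number tells which), for a name from the list of things; names that differ only in an ending like _2 or _b are one class to them, and where a whole thing is asked for, a point or a joint stands for the part that bears it (a point fixed in the world has none). Each returns a list of dicts, best first, with "score" (0 to 1); they miss things now and then, are a little off and sometimes report something else, mostly with a low value. They report only what shows in the picture. A call takes as long as a camera call.
- viewer.find_in(name, picture): "box" ([left, top, right, bottom] in pixels, round what is visible of it).
- viewer.tip_of(name, picture): "point" ([column, row] in pixels: a listed point, or the origin of a listed thing).
The state is a dict: "time": time; "joints": joint angles; "joint_velocities": joint speeds; "tau": joint torques, N m; "ee_pos": TCP position; "orientation": TCP orientation; "contact_force": force on the tool from outside, world axes, zero at the start; "torque": the same for the moment, N m; "grip_width": opening from 0.0 (shut) to 1.0 (fully open); "finger_force": force on a finger pad.
Only numpy, scipy, OpenCV 4.12 (cv2) and the standard library are available. Lean on these libraries where they do the work, as an engineer would, in place of code of your own. Each camera call takes 0.05 s, during which the arm holds its last target. There are 200 camera calls.

## Working session

There is one attempt and no reset: what is moved stays moved. The work goes in short steps, Python scripts to look and compute and a tool call to move; the robot and the scene stay as the last step left them, time stands still between calls to the robot, and variables do not carry over. Pictures are saved under pics/ and viewed, at most 14 in all, crops included, and the job is handed in when it is done.

Besides the shell and the picture viewer there is one more tool, called after "Request:" in YAML: its name, and indented under it one key for each argument. apply_moves: Moves the arm, as the interface text tells. Its arguments: {"type":"object","properties":{"targets":{"type":"array","items":{"type":"array","items":{"type":"array","items":{"type":"number"}}}},"grip":{"type":"number"},"squeeze":{"type":"number"}},"required":["targets"]}

```bash
mkdir -p pics; cat > h.py <<'E'
import numpy as np, cv2
from scipy.spatial.transform import Rotation as Ro
from bench import sensors, viewer, ticket
def save(p,n): cv2.imwrite('pics/'+n, cv2.cvtColor(np.asarray(p['pixels']),cv2.COLOR_RGB2BGR))
def und(p,px):
    K=np.array(p['camera_matrix']);k=p['k1']
    d=np.array([(px[0]-K[0,2])/K[0,0],(px[1]-K[1,2])/K[1,1]]);u=d.copy()
    for _ in range(30): u=d/(1+k*(u@u))
    return u
def ray(p,px):
    u=und(p,px);R=np.array(p['R']);t=np.array(p['t'])
    d=R.T@np.array([u[0],u[1],1.]);return -R.T@t,d/np.linalg.norm(d)
def atz(p,px,z):
    c,d=ray(p,px);return c+d*(z-c[2])/d[2]
def tri(rs):
    A=np.zeros((3,3));b=np.zeros(3)
    for c,d in rs:
        M=np.eye(3)-np.outer(d,d);A+=M;b+=M@c
    X=np.linalg.solve(A,b)
    return X,max(np.linalg.norm((np.eye(3)-np.outer(d,d))@(X-c)) for c,d in rs)
def proj(p,X):
    X=np.array(p['R'])@np.array(X)+np.array(p['t']);u=X[:2]/X[2];u=u*(1+p['k1']*(u@u))
    K=np.array(p['camera_matrix']);return np.array([K[0,0]*u[0]+K[0,2],K[1,1]*u[1]+K[1,2]])
def move(goal,R=None):
    "shift in tool axes from current measured pose to goal TCP pos, rotvec deg"
    s=sensors.observe();Q=Ro.from_quat(s['orientation'])
    sh=Q.inv().apply(np.array(goal)-np.array(s['ee_pos']))
    rv=np.zeros(3) if R is None else (Q.inv()*R).as_rotvec(degrees=True)
    return np.round(sh,1),np.round(rv,2)
np.set_printoptions(suppress=True,precision=1)
E
python3 - <<'E'
from h import *
P={n:viewer.capture(n) for n in('scene','top','wrist')}
for n,p in P.items():
    save(p,n+'0.png');c=-np.array(p['R']).T@np.array(p['t']);print(n,c,np.array(p['R'])[2])
names='filler port flap_peg flap_hinge gauge go_shoulder go_tip nogo_tip gauge_mat tube_mat scale calculator pen_basket well0 tube0'.split()
for n in names:
    for c in('scene','top'):
        r=viewer.tip_of(n,P[c]);print(n,c,[(np.round(q['point']).tolist(),round(q['score'],2)) for q in r[:5]])
print(sensors.observe())
E
```

```text
scene [978.3 464.3 906.1] [-0.4 -0.5 -0.8]
top [ 451.1  -36.1 1344.9] [ 0.1 -0.  -1. ]
wrist [ 312.7 -547.1  371.9] [-0.3 -0.1 -1. ]
filler scene [([330.0, 225.0], 0.94), ([306.0, 226.0], 0.35), ([473.0, 306.0], 0.27)]
filler top [([311.0, 199.0], 0.59)]
port scene [([333.0, 207.0], 0.9)]
port top [([316.0, 198.0], 0.8), ([419.0, 230.0], 0.74), ([276.0, 196.0], 0.65)]
flap_peg scene [([357.0, 218.0], 0.78)]
flap_peg top [([276.0, 197.0], 0.84)]
flap_hinge scene [([360.0, 236.0], 0.78)]
flap_hinge top [([280.0, 206.0], 0.83)]
gauge scene [([287.0, 144.0], 0.55), ([446.0, 328.0], 0.25)]
gauge top [([426.0, 234.0], 0.64), ([274.0, 155.0], 0.23)]
go_shoulder scene [([292.0, 151.0], 0.57), ([217.0, 195.0], 0.54)]
go_shoulder top [([412.0, 232.0], 0.92)]
go_tip scene [([300.0, 156.0], 0.74)]
go_tip top [([394.0, 232.0], 0.92), ([280.0, 204.0], 0.44)]
nogo_tip scene [([275.0, 136.0], 0.79), ([330.0, 207.0], 0.65)]
nogo_tip top [([447.0, 234.0], 0.72)]
gauge_mat scene [([290.0, 154.0], 0.79), ([327.0, 226.0], 0.15)]
gauge_mat top [([416.0, 231.0], 0.57)]
tube_mat scene []
tube_mat top [([188
[... 485 characters left out ...]
], 0.84), ([327.0, 159.0], 0.83), ([273.0, 157.0], 0.64), ([277.0, 198.0], 0.19)]
tube0 scene [([471.0, 305.0], 0.81), ([446.0, 326.0], 0.69), ([441.0, 276.0], 0.67), ([365.0, 358.0], 0.57)]
tube0 top [([174.0, 204.0], 0.81), ([208.0, 235.0], 0.79), ([278.0, 206.0], 0.4), ([315.0, 198.0], 0.35)]
{'time': 1.65, 'joints': array([-1.3,  0.5,  1.6, -0. ,  1.1, -0.1]), 'joint_velocities': array([ 0.,  0.,  0.,  0.,  0., -0.]), 'tau': array([  0. , -61.8, -26.2,  -0. ,   0. ,   0. ]), 'ee_pos': array([ 240.4, -576.9,  303.9]), 'orientation': array([1. , 0.2, 0. , 0. ]), 'contact_force': array([0.6, 0.9, 0.4]), 'torque': array([ 0., -0., -0.]), 'finger_force': 0.0, 'grip_width': 1.0018086616523973}
```

View pics/scene0.png

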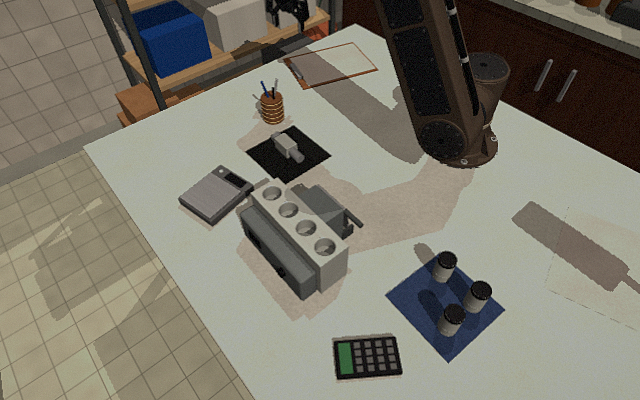

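View pics/top0.png

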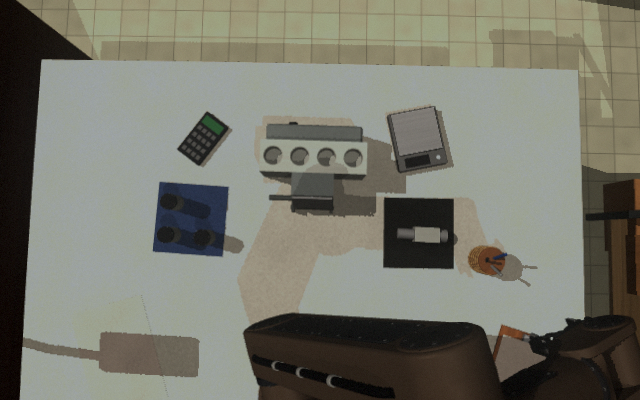

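```bash
python3 - <<'E'
from h import *
S=viewer.capture('scene');T=viewer.capture('top')
for n,a,b in [('port',(333,207),(316,198)),('peg',(357,218),(276,197)),('hinge',(360,236),(280,206)),('go_sh',(292,151),(412,232)),('go_tip',(300,156),(394,232)),('nogo',(275,136),(447,234)),('gmat',(290,154),(416,231)),
 ('wA',(269,191),(350,158)),('wB',(289,208),(327,159)),('wC',(304,226),(300,155)),('wD',(323,248),(273,157)),('t1',(471,305),(174,204)),('t2',(441,276),(208,235)),('scale',(217,197),(418,138)),('calc',(365,359),(200,140)),('bask',(273,117),(480,258))]:
    print(n,*tri([ray(S,a),ray(T,b)]))
print('top tmat',atz(T,(188,223),0))
print(np.array(S['camera_matrix'])[0,0],S['k1'],np.array(T['camera_matrix'])[0,0])
print(repr(sensors.observe()['orientation'].tolist()))
E
```

```text
port [543.1 -21.2  77.5] 7.034117737361411
peg [544.5  77.1 129. ] 0.19536621882334543
hinge [526.   75.3  32. ] 1.620314866455176
go_sh [ 462.  -295.5   30.8] 0.3001236037864532
go_tip [ 463.8 -245.3   46.7] 4.137140872527566
nogo [ 457.6 -394.6   24.5] 0.5927944494009054
gmat [ 463.7 -309.8    8.5] 1.8450873778984151
wA [ 654.7 -117.4  141.1] 7.904491085891184
wB [648.2 -54.5 127.7] 1.8914190266566748
wC [656.5  15.8 133.3] 2.1080526022890886
wD [654.2  85.7 117.5] 4.503742772013579
t1 [513.1 370.2  92.5] 20.066660145369987
t2 [441.  281.1   1.9] 2.0249059207180315
scale [ 732.7 -316.7   -1.3] 2.254932144109008
calc [720.7 308.1   0.4] 7.497217497865318
bask [ 392.9 -494.5    7.7] 1.223468322744311
top tmat [475.1 338.4   0. ]
398.7957325227617 0.013478877159002214 471.0671663212969
[0.9805763802053776, 0.1961376011437605, 1.3976574212821504e-05, 6.168909935319934e-05]
```

```bash
cat >> h.py <<'E'
def down(psi): # tool pointing down, tool x at yaw psi (rad)
    c,s=np.cos(psi),np.sin(psi);return Ro.from_matrix(np.array([[c,s,0],[s,-c,0],[0,0,-1.]]))
E
python3 - <<'E'
from h import *
print(move((450,-330,330),down(np.pi/2)))
E
```

```text
(array([ 288.4, -147.3,  -26.1]), array([  0. ,   0. , -67.4]))
```

Request:
apply_moves:
  targets:
    - [[36, -18, -3, 0, 0, -7], [72, -36, -6, 0, 0, -14], [108, -55, -10, 0, 0, -21], [144, -73, -13, 0, 0, -28], [180, -91, -16, 0, 0, -35], [216, -110, -19, 0, 0, -42], [252, -128, -23, 0, 0, -49], [288, -147, -26, 0, 0, -56]]

```text
time: 2.42
ee_pos: [450.7, -328.9, 330.4]
orientation: [0.772, 0.636, 0.0, 0.0]
contact_force: [0.3, 0.0, -1.0]
grip_width: 1.002
finger_force: 0.0
```

Request:
apply_moves:
  targets:
    - [[0, 0, 0, 0, 0, -6], [0, 0, 0, 0, 0, -11.4], [0, 0, 0, 0, 0, -11.4], [0, 0, 0, 0, 0, -11.4], [0, 0, 0, 0, 0, -11.4], [0, 0, 0, 0, 0, -11.4], [0, 0, 0, 0, 0, -11.4], [0, 0, 0, 0, 0, -11.4]]

```text
time: 3.08
ee_pos: [449.5, -330.8, 329.9]
orientation: [0.708, 0.707, -0.0, -0.0]
contact_force: [-1.3, 0.0, -0.5]
grip_width: 0.999
finger_force: 0.0
```

```bash
python3 - <<'E'
from h import *
W=viewer.capture('wrist');save(W,'w1.png');s=sensors.observe();print(s['ee_pos'],s['orientation'],s['time'])
for n in ('go_tip','go_shoulder','nogo_tip','gauge','gauge_mat'):
    r=viewer.tip_of(n,W);print(n,[(np.round(q['point'],1).tolist(),round(q['score'],2),atz(W,q['point'],0 if 'mat' in n else 23)) for q in r[:2]])
print(move((520,100,330),down(np.pi/2)))
E
```

```text
[ 449.6 -330.7  329.9] [ 0.7  0.7 -0.   0. ] 3.1333
go_tip [([326.9, 174.6], 0.25, array([ 457.4, -335.1,   23. ]))]
go_shoulder [([326.3, 148.4], 0.74, array([ 456.4, -299. ,   23. ]))]
nogo_tip [([325.7, 213.3], 0.76, array([ 455.9, -392.3,   23. ])), ([327.8, 117.4], 0.16, array([ 458.2, -258.8,   23. ]))]
gauge [([328.7, 175.4], 0.62, array([ 459.9, -336.2,   23. ]))]
gauge_mat []
(array([430.5,  70.4,  -0.1]), array([0., 0., 0.]))
```

Request:
apply_moves:
  targets:
    - [[40, 9, 0, 0, 0, 0], [80, 18, 0, 0, 0, 0], [120, 27, 0, 0, 0, 0], [160, 35, 0, 0, 0, 0], [200, 40, 0, 0, 0, 0], [240, 50, 0, 0, 0, 0], [280, 55, 0, 0, 0, 0], [320, 60, 0, 0, 0, 0]]
  grip: 45

```text
time: 4.05
ee_pos: [509.6, -8.5, 330.0]
orientation: [0.707, 0.707, 0.0, 0.0]
contact_force: [2.1, -0.3, 0.2]
grip_width: 0.523
finger_force: 0.0
```

Request:
apply_moves:
  targets:
    - [[40, 5, 0, 0, 0, 0], [80, 10, 0, 0, 0, 0], [110, 10, 0, 0, 0, 0], [110, 10, 0, 0, 0, 0], [110, 10, 0, 0, 0, 0], [110, 10, 0, 0, 0, 0], [110, 10, 0, 0, 0, 0], [110, 10, 0, 0, 0, 0]]

```text
time: 4.72
ee_pos: [519.6, 98.5, 329.9]
orientation: [0.708, 0.707, -0.0, 0.0]
contact_force: [0.0, -0.4, -0.2]
grip_width: 0.528
finger_force: 0.0
```

```bash
python3 - <<'E'
from h import *
W=viewer.capture('wrist');save(W,'w2.png');T=viewer.capture('top');s=sensors.observe();print(s['ee_pos'],s['orientation'],s['time'])
for n in ('flap_peg','flap_hinge','well0'):
    r=viewer.tip_of(n,W);print(n,[(np.round(q['point'],1).tolist(),round(q['score'],2),atz(W,q['point'],{'flap_peg':118,'flap_hinge':30}.get(n,130))) for q in r[:4]])
    if n=='well0':
        r=viewer.tip_of(n,T);print([(np.round(q['point'],1).tolist(),round(q['score'],2),atz(T,q['point'],130)) for q in r[:4]])
E
```

```text
[519.6  98.7 329.9] [ 0.7  0.7 -0.   0. ] 4.8167
flap_peg [([346.9, 214.2], 0.9, array([547.8,  71. , 118. ]))]
flap_hinge []
well0 [([425.8, 357.8], 0.87, array([ 652. , -118.8,  130. ])), ([445.4, 259.9], 0.77, array([657. ,  21.4, 130. ])), ([452.4, 204.0], 0.7, array([655.3,  86.5, 130. ]))]
[([350.8, 157.4], 0.86, array([ 651.9, -115.2,  130. ])), ([273.3, 153.0], 0.8, array([659.4,  87.1, 130. ])), ([327.4, 157.0], 0.74, array([651.7, -54.2, 130. ]))]
```

View pics/w2.png

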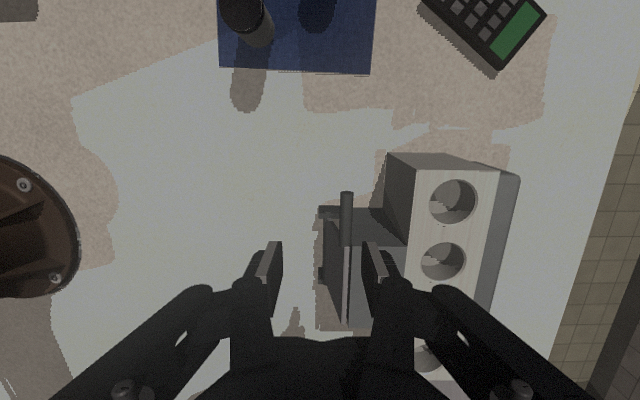

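Request:
apply_moves:
  targets:
    - [[-5, 7, 25, 0, 0, 1.3], [-12, 14, 50, 0, 0, 1.3], [-18, 21, 75, 0, 0, 1.3], [-24, 28, 95, 0, 0, 1.3], [-24, 28, 95, 0, 0, 1.3], [-24, 28, 95, 0, 0, 1.3], [-24, 28, 95, 0, 0, 1.3], [-24, 28, 95, 0, 0, 1.3]]

```text
time: 5.68
ee_pos: [547.7, 75.9, 236.3]
orientation: [0.715, 0.699, 0.001, 0.001]
contact_force: [-0.0, -0.7, 0.6]
grip_width: 0.529
finger_force: 0.0
```

```bash
python3 - <<'E'
from h import *
W=viewer.capture('wrist');save(W,'w3.png');s=sensors.observe();print(s['ee_pos'],s['orientation'],s['time'])
for n in ('flap_peg','flap_hinge','well0','port'):
    r=viewer.tip_of(n,W);print(n,[(np.round(q['point'],1).tolist(),round(q['score'],2),atz(W,q['point'],{'flap_peg':118,'flap_hinge':30}.get(n,130))) for q in r[:4]])
g=s['ee_pos']+np.array([0,0,-54]);print(proj(W,g))
E
```

```text
[547.6  75.9 236.3] [0.7 0.7 0.  0. ] 5.7333
flap_peg [([319.2, 229.2], 0.74, array([546.7,  71.7, 118. ]))]
flap_hinge []
well0 [([452.1, 370.4], 0.9, array([655.9, -55.3, 130. ])), ([478.6, 212.9], 0.89, array([655.9,  86.4, 130. ])), ([463.2, 294.5], 0.69, array([654.4,  20.8, 130. ])), ([318.2, 232.1], 0.34, array([546.2,  74.8, 130. ]))]
port [([329.6, 298.0], 0.81, array([553.4,  20.4, 130. ]))]
[319.8 272.3]
```

View pics/w3.png

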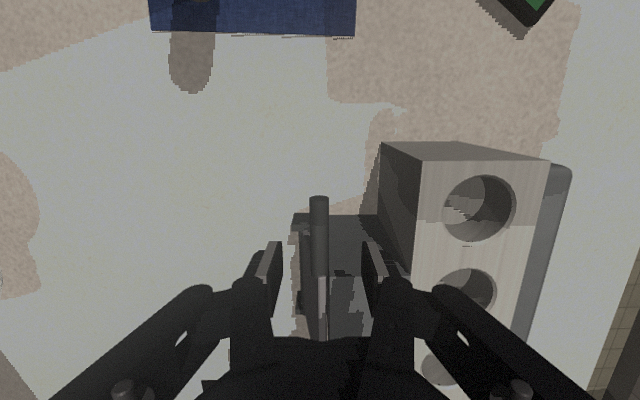

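Request:
apply_moves:
  targets:
    - [[0, 0, 15, 0, 0, 0], [0, 0, 30, 0, 0, 0], [0, -1, 45, 0, 0, 0], [0, -1, 64, 0, 0, 0], [0, -1, 64, 0, 0, 0], [0, -1, 64, 0, 0, 0], [0, -1, 64, 0, 0, 0], [0, -1, 64, 0, 0, 0]]

```text
time: 6.6
ee_pos: [547.0, 75.6, 172.0]
orientation: [0.715, 0.699, 0.001, 0.001]
contact_force: [-0.3, -0.5, 0.5]
grip_width: 0.523
finger_force: 0.0
```

Request:
apply_moves:
  targets:
    - [[0, 0, 0, 0, 0, 0], [0, 0, 0, 0, 0, 0], [0, 0, 0, 0, 0, 0], [0, 0, 0, 0, 0, 0], [0, 0, 0, 0, 0, 0], [0, 0, 0, 0, 0, 0], [0, 0, 0, 0, 0, 0], [0, 0, 0, 0, 0, 0]]
  grip: 0
  squeeze: 30

```text
time: 7.27
ee_pos: [546.0, 75.6, 171.5]
orientation: [0.715, 0.699, -0.0, -0.0]
contact_force: [-4.1, 0.2, 7.2]
grip_width: 0.151
finger_force: 29.2
```

```bash
python3 - <<'E'
from h import *
s=sensors.observe();print(s['ee_pos'],s['contact_force'],s['torque'],s['grip_width']*85.4,s['finger_force'])
ph=np.linspace(-.2,1.45,33)
P=np.c_[-90*np.sin(ph),-90*np.cos(ph)]
for k in range(4): print((P[8*k+1:8*k+9]-P[8*k]).round(1).tolist())
E
```

```text
[546.   75.6 171.5] [-4.1  0.2  7.2] [-0.   0.8  0.1] 12.906764075044649 29.154854714870453
[[-4.6, -0.8], [-9.2, -1.4], [-13.8, -1.7], [-18.4, -1.8], [-23.1, -1.6], [-27.7, -1.3], [-32.3, -0.6], [-36.9, 0.2]]
[[-4.5, 1.1], [-9.0, 2.4], [-13.3, 4.0], [-17.6, 5.8], [-21.8, 7.7], [-25.9, 10.0], [-29.8, 12.4], [-33.7, 15.0]]
[[-3.7, 2.8], [-7.2, 5.8], [-10.6, 9.0], [-13.8, 12.3], [-16.9, 15.8], [-19.7, 19.5], [-22.4, 23.3], [-24.8, 27.2]]
[[-2.3, 4.1], [-4.3, 8.2], [-6.1, 12.5], [-7.7, 16.8], [-9.1, 21.3], [-10.3, 25.8], [-11.2, 30.3], [-11.8, 34.9]]
```

Request:
apply_moves:
  targets:
    - [[0, -4.6, -0.8, 0, 0, 0], [0, -9.2, -1.4, 0, 0, 0], [0, -13.8, -1.7, 0, 0, 0], [0, -18.4, -1.8, 0, 0, 0], [0, -23.1, -1.6, 0, 0, 0], [0, -27.7, -1.3, 0, 0, 0], [0, -32.3, -0.6, 0, 0, 0], [0, -36.9, 0.2, 0, 0, 0]]

```text
time: 7.93
ee_pos: [509.2, 76.4, 170.6]
orientation: [0.715, 0.699, -0.0, 0.0]
contact_force: [1.4, -1.6, 8.7]
grip_width: 0.152
finger_force: 30.8
```

Request:
apply_moves:
  targets:
    - [[0, -4.5, 1.1, 0, 0, 0], [0, -9, 2.4, 0, 0, 0], [0, -13.3, 4, 0, 0, 0], [0, -17.6, 5.8, 0, 0, 0], [0, -21.8, 7.7, 0, 0, 0], [0, -25.9, 10, 0, 0, 0], [0, -29.8, 12.4, 0, 0, 0], [0, -33.7, 15, 0, 0, 0]]

```text
time: 8.6
ee_pos: [475.6, 77.2, 155.4]
orientation: [0.715, 0.699, -0.0, -0.0]
contact_force: [0.7, -2.1, 2.9]
grip_width: 0.147
finger_force: 30.6
```

Request:
apply_moves:
  targets:
    - [[0, -3.7, 2.8, 0, 0, 0], [0, -7.2, 5.8, 0, 0, 0], [0, -10.6, 9, 0, 0, 0], [0, -13.8, 12.3, 0, 0, 0], [0, -16.9, 15.8, 0, 0, 0], [0, -19.7, 19.5, 0, 0, 0], [0, -22.4, 23.3, 0, 0, 0], [0, -24.8, 27.2, 0, 0, 0]]

```text
time: 9.27
ee_pos: [451.1, 77.7, 128.1]
orientation: [0.715, 0.699, 0.0, 0.0]
contact_force: [2.2, -1.9, 1.8]
grip_width: 0.152
finger_force: 31.1
```

Request:
apply_moves:
  targets:
    - [[0, -2.3, 4.1, 0, 0, 0], [0, -4.3, 8.2, 0, 0, 0], [0, -6.1, 12.5, 0, 0, 0], [0, -7.7, 16.8, 0, 0, 0], [0, -9.1, 20, 0, 0, 0], [0, -10, 24, 0, 0, 0], [0, -11, 28, 0, 0, 0], [0, -11.4, 31, 0, 0, 0]]

```text
time: 9.93
ee_pos: [439.6, 78.0, 97.0]
orientation: [0.715, 0.699, -0.0, -0.0]
contact_force: [1.3, -1.5, 0.8]
grip_width: 0.154
finger_force: 31.6
```

```bash
python3 - <<'E'
from h import *
W=viewer.capture('wrist');save(W,'w4.png')
s=sensors.observe();print(s['ee_pos'],s['contact_force'],s['torque'],s['grip_width']*85.4,s['finger_force'])
E
```

```text
[439.5  78.   96.7] [ 2.1 -1.2  1. ] [-0.1 -0.6  0.1] 13.10344563061286 31.479653120040894
```

View pics/w4.png

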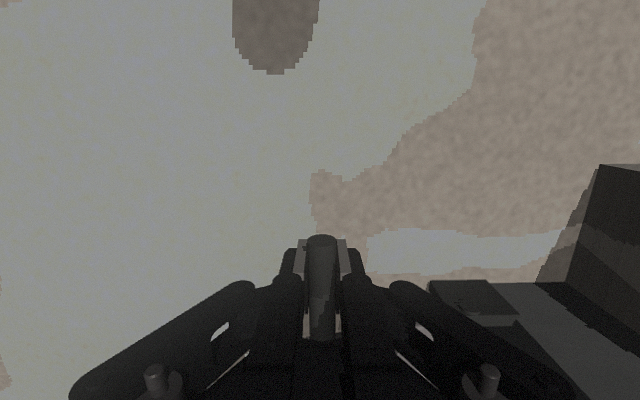

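Request:
apply_moves:
  targets:
    - [[0, 0, 0.7, 0, 0, 0], [0, -0.2, 1.5, 0, 0, 0], [0, -0.3, 2.2, 0, 0, 0], [0, -0.4, 3, 0, 0, 0], [0, -0.4, 3.7, 0, 0, 0], [0, -0.5, 4.4, 0, 0, 0], [0, -0.5, 5, 0, 0, 0], [0, -0.5, 5.5, 0, 0, 0]]

```text
time: 10.65
ee_pos: [438.9, 78.0, 91.9]
orientation: [0.715, 0.699, -0.0, -0.0]
contact_force: [-1.7, -0.8, 2.6]
grip_width: 0.151
finger_force: 31.8
```

Request:
apply_moves:
  targets:
    - [[0, 0, 0.5, 0, 0, 0], [0, 0, 1, 0, 0, 0], [0, 0, 1.5, 0, 0, 0], [0, 0, 2, 0, 0, 0], [0, 0, 2.5, 0, 0, 0], [0, 0, 3, 0, 0, 0], [0, 0, 3, 0, 0, 0], [0, 0, 3, 0, 0, 0]]

```text
time: 11.32
ee_pos: [438.8, 78.0, 90.3]
orientation: [0.715, 0.699, 0.0, 0.0]
contact_force: [-8.0, -0.5, 32.9]
grip_width: 0.148
finger_force: 34.7
```

Request:
apply_moves:
  targets:
    - [[0, 0, -1.5, 0, 0, 0], [0, 0, -2.2, 0, 0, 0], [0, 0, -2.2, 0, 0, 0], [0, 0, -2.2, 0, 0, 0], [0, 0, -2.2, 0, 0, 0], [0, 0, -2.2, 0, 0, 0], [0, 0, -2.2, 0, 0, 0], [0, 0, -2.2, 0, 0, 0]]

```text
time: 11.98
ee_pos: [438.9, 78.0, 90.9]
orientation: [0.715, 0.699, -0.001, -0.0]
contact_force: [-4.8, -0.7, -0.2]
grip_width: 0.15
finger_force: 31.9
```

Request:
apply_moves:
  targets:
    - [[0, 0, 0, 0, 0, 0], [0, 0, 0, 0, 0, 0], [0, 0, 0, 0, 0, 0], [0, 0, 0, 0, 0, 0], [0, 0, -5, 0, 0, 0], [0, 0, -30, 0, 0, 0], [0, 0, -70, 0, 0, 0], [0, 0, -110, 0, 0, 0]]
  grip: 45

```text
time: 12.65
ee_pos: [438.8, 77.9, 202.3]
orientation: [0.715, 0.699, -0.001, -0.001]
contact_force: [0.9, -0.0, 0.3]
grip_width: 0.527
finger_force: 0.0
```

Request:
apply_moves:
  targets:
    - [[-20, 0, -30, 0, 0, 0], [-40, 0, -60, 0, 0, 0], [-60, 0, -90, 0, 0, 0], [-90, 0, -120, 0, 0, 0], [-90, 0, -135, 0, 0, 0], [-90, 0, -135, 0, 0, 0], [-90, 0, -135, 0, 0, 0], [-90, 0, -135, 0, 0, 0]]
  grip: 85

```text
time: 13.32
ee_pos: [436.9, -11.6, 335.5]
orientation: [0.715, 0.699, -0.0, -0.0]
contact_force: [0.1, 0.3, -0.3]
grip_width: 0.999
finger_force: 0.0
```

```bash
python3 - <<'E'
from h import *
W=viewer.capture('wrist');save(W,'w5.png');T=viewer.capture('top');S=viewer.capture('scene')
s=sensors.observe();print(s['ee_pos'],s['time'],s['contact_force'])
for n,z in (('port',85),('well0',130),('flap_peg',41),('flap_hinge',30)):
  for c,p in (('w',W),('t',T),('s',S)):
    r=viewer.tip_of(n,p);print(n,c,[(np.round(q['point'],1).tolist(),round(q['score'],2),atz(p,q['point'],z)) for q in r[:4]])
for n in ('go_tip','go_shoulder','nogo_tip','gauge'):
    r=viewer.tip_of(n,T);print(n,[(round(q['score'],2),atz(T,q['point'],23)) for q in r[:2]])
E
```

```text
[437.1 -11.5 335.2] 13.4667 [-0.1  0.2 -0.9]
port w [([417.5, 182.5], 0.59, array([551.7, -15.6,  85. ])), ([335.9, 317.0], 0.23, array([ 453.1, -208.7,   85. ]))]
port t [([314.5, 198.2], 0.76, array([546.8, -22.3,  85. ]))]
port s [([329.9, 207.6], 0.9, array([549.8, -15.4,  85. ])), ([267.9, 189.6], 0.72, array([ 636.1, -172.5,   85. ]))]
well0 w [([538.5, 160.8], 0.76, array([657.3,  16. , 130. ])), ([508.8, 279.9], 0.62, array([ 652.8, -123.1,  130. ])), ([552.9, 87.1], 0.61, array([656.5,  85.6, 130. ])), ([521.2, 226.8], 0.56, array([653.8, -56.1, 130. ]))]
well0 t [([329.0, 157.1], 0.92, array([651.5, -58.3, 130. ])), ([351.4, 158.8], 0.9, array([ 648.2, -116.8,  130. ])), ([300.9, 156.1], 0.82, array([652.7,  14.9, 130. ])), ([271.2, 153.6], 0.8, array([657.7,  92.5, 130. ]))]
well0 s [([323.3, 247.4], 0.75, array([660.8,  87.7, 130. ])), ([286.3, 209.7], 0.72, array([658.8, -54.5, 130. ])), ([269.4, 191.1], 0.65, array([ 655., -131.,  130.])), ([217.8, 196.1], 0.15, array([ 763.8, -203.4,  130. ]))]
flap_peg w [([319.7, 108.6], 0.93, array([436.6,  71.2,  41. ]))]
flap_peg t []
flap_peg s [([383.7, 214.2], 0.86, array([431.7,  71.4,  41. ])), ([287.6, 151.3], 0.24, array([ 479.4, -294.8,   41. ]))]
flap_hinge w []
flap_hinge t []
flap_hinge s []
go_tip [(0.94, array([ 458.9, -243.5,   23. ])), (0.56, array([ 736.3, -309.3,   23. ]))]
go_shoulder [(0.36, array([666.1,  95.9,  23. ])), (0.23, array([531.7, 367.5,  23. ]))]
nogo_tip [(0.69, array([ 456.5, -384.2,   23. ])), (0.57, array([ 463.8, -311.2,   23. ]))]
gauge []
```

View pics/w5.png

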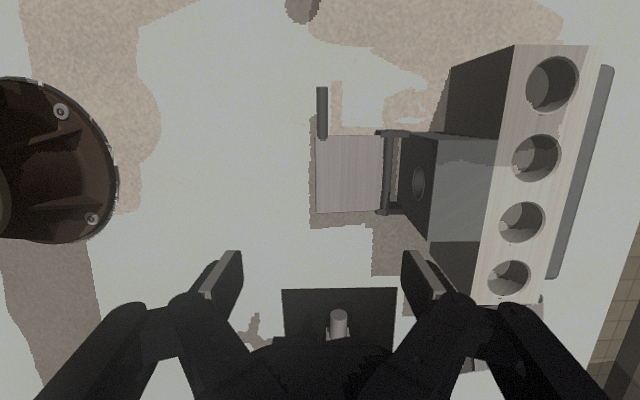

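Request:
apply_moves:
  targets:
    - [[-41, 3, 0, 0, 0, 0], [-82, 7, 0, 0, 0, 0], [-123, 10, 5, 0, 0, 0], [-164, 14, 20, 0, 0, 0], [-205, 18, 35, 0, 0, 0], [-245, 21, 50, 0, 0, 0], [-285, 25, 65, 0, 0, 0], [-322, 27.5, 80, 0, 0, 0]]

```text
time: 14.93
ee_pos: [457.2, -332.0, 257.4]
orientation: [0.715, 0.699, 0.0, 0.0]
contact_force: [0.8, -0.5, 1.0]
grip_width: 0.998
finger_force: 0.0
```

Request:
apply_moves:
  targets:
    - [[-8.5, 0, 20, 0, 0, 0], [-8.5, 0, 20, 0, 0, 0], [-8.5, 0, 20, 0, 0, 0], [-8.5, 0, 20, 0, 0, 0], [-8.5, 0, 20, 0, 0, 0], [-8.5, 0, 20, 0, 0, 0], [-8.5, 0, 20, 0, 0, 0], [-8.5, 0, 20, 0, 0, 0]]

```text
time: 15.6
ee_pos: [457.4, -337.8, 238.8]
orientation: [0.715, 0.699, 0.0, 0.001]
contact_force: [-0.7, 0.8, 0.1]
grip_width: 0.995
finger_force: 0.0
```

```bash
python3 - <<'E'
from h import *
W=viewer.capture('wrist');save(W,'w6.png')
s=sensors.observe();print(s['ee_pos'],s['time'],s['contact_force'])
for n in ('go_tip','go_shoulder','nogo_tip','gauge'):
    r=viewer.tip_of(n,W);print(n,[(np.round(q['point'],1).tolist(),round(q['score'],2),atz(W,q['point'],23)) for q in r[:2]])
g=s['ee_pos']+np.array([0,0,-54]);print(proj(W,g))
E
```

```text
[ 457.4 -338.   238.6] 15.65 [ 0.1 -0.2 -1. ]
go_tip [([322.8, 112.6], 0.94, array([ 461.1, -260.2,   23. ])), ([321.8, 185.8], 0.7, array([ 458.5, -334.6,   23. ]))]
go_shoulder [([318.8, 153.6], 0.84, array([ 456.1, -300.4,   23. ])), ([560.2, 156.6], 0.49, array([ 709.1, -308.2,   23. ]))]
nogo_tip [([320.3, 236.6], 0.75, array([ 455.5, -393.9,   23. ]))]
gauge []
[319.9 272.3]
```

View pics/w6.png

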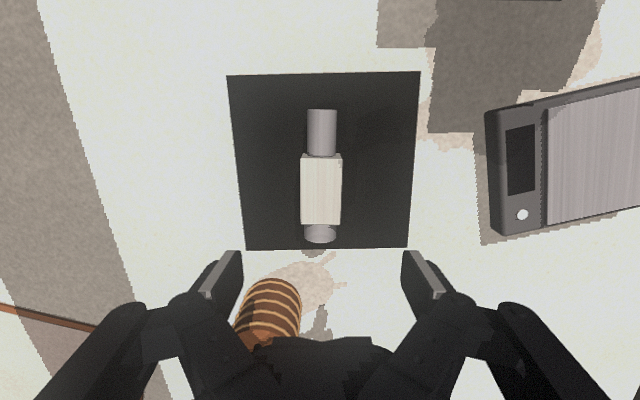

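Request:
apply_moves:
  targets:
    - [[-7, 0.5, 25, 0, 0, 0], [-7, 0.5, 50, 0, 0, 0], [-7, 0.5, 75, 0, 0, 0], [-7, 0.5, 100, 0, 0, 0], [-7, 0.5, 125, 0, 0, 0], [-7, 0.5, 145, 0, 0, 0], [-7, 0.5, 158, 0, 0, 0], [-7, 0.5, 158, 0, 0, 0]]

```text
time: 16.52
ee_pos: [456.8, -344.8, 77.5]
orientation: [0.715, 0.699, -0.0, -0.002]
contact_force: [-0.0, 0.2, 0.2]
grip_width: 0.993
finger_force: 0.0
```

Request:
apply_moves:
  targets:
    - [[0, 0, 0, 0, 0, 0], [0, 0, 0, 0, 0, 0], [0, 0, 0, 0, 0, 0], [0, 0, 0, 0, 0, 0], [0, 0, 0, 0, 0, 0], [0, 0, 0, 0, 0, 0], [0, 0, 0, 0, 0, 0], [0, 0, 0, 0, 0, 0]]
  grip: 0
  squeeze: 60

```text
time: 17.18
ee_pos: [457.8, -345.6, 81.4]
orientation: [0.715, 0.699, -0.0, 0.001]
contact_force: [-0.2, 1.4, 5.7]
grip_width: 0.487
finger_force: 61.9
```

Request:
apply_moves:
  targets:
    - [[0, 0, -30, 0, 0, 0], [0, 0, -70, 0, 0, 0], [0, 0, -110, 0, 0, 0], [0, 0, -150, 0, 0, 0], [0, 0, -190, 0, 0, 0], [0, 0, -220, 0, 0, 0], [0, 0, -240, 0, 0, 0], [0, 0, -240, 0, 0, 0]]

```text
time: 17.85
ee_pos: [457.9, -345.6, 324.9]
orientation: [0.715, 0.699, 0.0, 0.004]
contact_force: [0.6, -0.1, -4.2]
grip_width: 0.484
finger_force: 63.4
```

```bash
python3 - <<'E'
from h import *
s=sensors.observe();print(s['ee_pos'],s['time'],s['contact_force'],s['grip_width']*85.4)
print(move((430,-17,320),down(np.pi-.021)))
E
```

```text
[ 457.9 -345.6  324.9] 17.85 [ 0.6 -0.1 -4.2] 41.33854364319813
(array([327.9, -35.2,   3. ]), array([  0. ,   0.5, -90.1]))
```

Request:
apply_moves:
  targets:
    - [[40, -3, 0, 0, 0, 7], [80, -6, 0, 0, 0, 14], [120, -9, 0, 0, 0, 21], [160, -12, 0, 0, 0, 28], [200, -15, 0, 0, 0, 35], [240, -18, 0, 0, 0, 42], [285, -22, 0, 0, 0, 49], [328, -25, 0, 0, 0, 56]]

```text
time: 18.52
ee_pos: [440.2, -37.4, 319.0]
orientation: [0.953, 0.303, -0.001, -0.0]
contact_force: [0.7, 0.1, -4.3]
grip_width: 0.481
finger_force: 63.3
```

Request:
apply_moves:
  targets:
    - [[0, 0, 0, 0, 0, 7], [0, 0, 0, 0, 0, 14], [0, 0, 0, 0, 0, 21], [0, 0, 0, 0, 0, 28], [0, 0, 0, 0, 0, 34], [0, 0, 0, 0, 0, 34], [0, 0, 0, 0, 0, 34], [0, 0, 0, 0, 0, 34]]

```text
time: 19.18
ee_pos: [441.1, -39.3, 319.5]
orientation: [1.0, 0.016, -0.0, -0.0]
contact_force: [0.6, 0.3, -3.9]
grip_width: 0.484
finger_force: 63.3
```

```bash
python3 - <<'E'
from h import *
W=viewer.capture('wrist');save(W,'w7.png');T=viewer.capture('top')
s=sensors.observe();print(s['ee_pos'],s['orientation'].round(4),s['time'],s['contact_force'])
for n,z in (('well0',130),('port',85)):
  for p in (W,T):
    r=viewer.tip_of(n,p);print(n,[(np.round(q['point'],1).tolist(),round(q['score'],2),atz(p,q['point'],z)) for q in r[:4]])
E
```

```text
[441.2 -39.3 319.8] [ 1.  0. -0. -0.] 19.2833 [ 0.   0.6 -4.1]
well0 []
well0 [([327.8, 158.7], 0.95, array([647.2, -55.3, 130. ])), ([298.5, 156.0], 0.82, array([652.8,  21.2, 130. ])), ([311.7, 199.6], 0.74, array([539.6, -15.6, 130. ])), ([349.6, 154.7], 0.63, array([ 658.9, -111.9,  130. ]))]
port [([302.2, 78.8], 0.81, array([551.9, -16.3,  85. ]))]
port [([314.9, 198.7], 0.6, array([545.5, -23.4,  85. ]))]
```

View pics/w7.png

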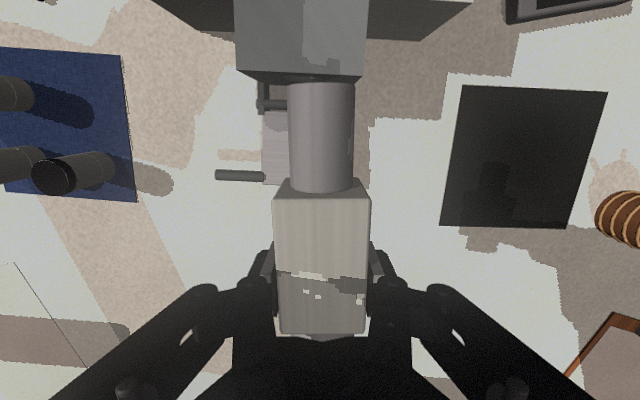

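```bash
python3 - <<'E'
from h import *
im=cv2.imread('pics/w7.png');c=im[0:130,210:400];c=cv2.convertScaleAbs(c,alpha=1.6,beta=10);cv2.imwrite('pics/c7.png',cv2.resize(c,None,fx=4,fy=4,interpolation=cv2.INTER_CUBIC))
W=viewer.capture('wrist');s=sensors.observe();p=s['ee_pos'];Q=Ro.from_quat(s['orientation'])
print(Q.as_matrix().round(4), Q.as_euler('xyz',degrees=True))
for gx in (8,43,88): print(gx,proj(W,p+Q.apply([gx,0,58.4])),[proj(W,p+Q.apply([gx,e,58.4])) for e in(-15,15)])
for px in ((236,70),(364,80)): print(atz(W,px,130))
E
```

```text
[[ 1.  0.  0.]
 [ 0. -1. -0.]
 [ 0.  0. -1.]] [180.   -0.    1.6]
8 [321.4 255.7] [array([292.4, 255.7]), array([350.4, 255.7])]
43 [321.4 190.4] [array([290. , 190.4]), array([352.7, 190.4])]
88 [321.4  89.6] [array([286.5,  89.6]), array([356.2,  89.6])]
[553.2  37.4 130. ]
[548.3 -73.3 130. ]
```

View pics/c7.png

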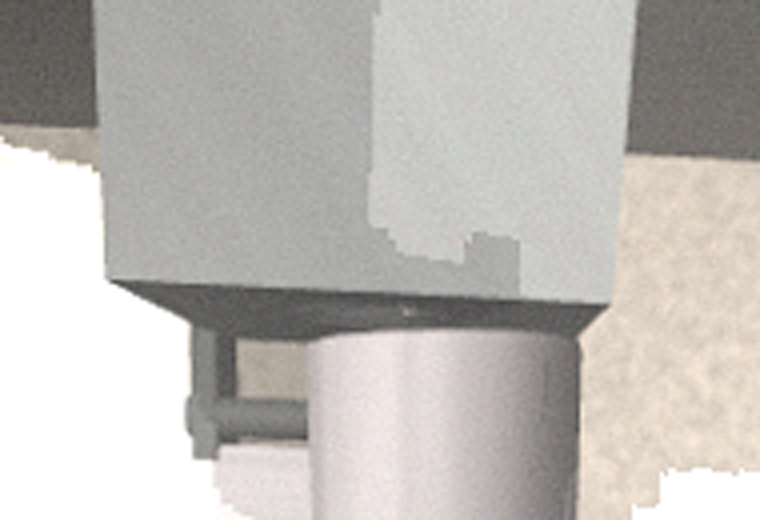

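```bash
python3 - <<'E'
from h import *
W=viewer.capture('wrist');s=sensors.observe();p=s['ee_pos'];Q=Ro.from_quat(s['orientation'])
a=atz(W,(236.5,69.75),130);b=atz(W,(362.75,75.75),130);print(p,a,b,np.linalg.norm(a-b))
d=a-b;yaw=-np.degrees(np.arctan2(d[0],d[1]));m=(a+b)/2;print(yaw,m, 'tool yaw',Q.as_euler('xyz',degrees=True))
x=d/np.linalg.norm(d);fx=np.array([x[1],-x[0],0])
# gauge bias: image center 321.0 vs 321.4 
print(atz(W,(321.0,87.5),261.4),p+Q.apply([88,0,58.4]))
E
```

```text
[441.4 -39.3 320.1] [553.5  36.9 130. ] [551.7 -72.  130. ] 108.99437222352252
-0.9348984687807635 [552.6 -17.5 130. ] tool yaw [180.   -0.    1.6]
[530.2 -36.6 261.4] [529.3 -36.8 261.7]
```

Request:
apply_moves:
  targets:
    - [[4, -8, 20, 0, 0, 2.6], [8, -16, 45, 0, 0, 2.6], [11, -23, 70, 0, 0, 2.6], [11, -23, 95, 0, 0, 2.6], [11, -23, 120, 0, 0, 2.6], [11, -23, 140, 0, 0, 2.6], [11, -23, 140, 0, 0, 2.6], [11, -23, 140, 0, 0, 2.6]]

```text
time: 20.25
ee_pos: [451.8, -16.0, 179.9]
orientation: [1.0, -0.008, -0.001, -0.0]
contact_force: [0.8, -0.1, -3.7]
grip_width: 0.487
finger_force: 63.0
```

```bash
python3 - <<'E'
from h import *
W=viewer.capture('wrist');save(W,'w8.png');S=viewer.capture('scene');save(S,'s8.png')
s=sensors.observe();p=s['ee_pos'];Q=Ro.from_quat(s['orientation'])
print(p,Q.as_euler('xyz',degrees=True),move((452,-15.8,143.4),down(np.radians(-1.0))))
for n in ('go_tip','go_shoulder'):
    r=viewer.tip_of(n,S);print(n,[(np.round(q['point'],1).tolist(),round(q['score'],2)) for q in r[:2]],proj(S,p+Q.apply([88 if n=='go_tip' else 43,0,58.4])))
print(proj(S,[552.6,-17.6,85]),[q['point'] for q in viewer.tip_of('port',S)])
im=cv2.imread('pics/w8.png')[0:130,180:460];cv2.imwrite('pics/c8.png',cv2.resize(im,None,fx=2.8,fy=2.8))
E
```

```text
[452.3 -16.1 181.1] [180.   -0.1  -1. ] (array([-0.3, -0.3, 37.7]), array([ 0. , -0.1,  0. ]))
go_tip [([336.6, 192.4], 0.71), ([270.3, 190.3], 0.68)] [332.2 196. ]
go_shoulder [([342.8, 189.6], 0.62)] [345.4 187.5]
[328.5 207.7] [[329.5, 208.5], [384.9, 212.1]]
```

View pics/c8.png

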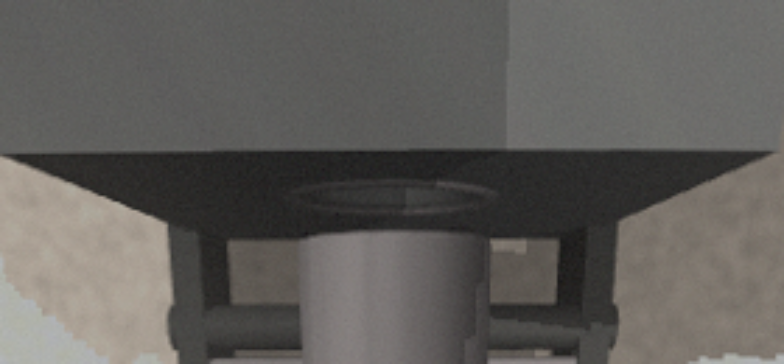

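Request:
apply_moves:
  targets:
    - [[0, -0.3, 12, 0, 0, 0], [0, -0.3, 25, 0, 0, 0], [0, -0.3, 37.5, 0, 0, 0], [0, -0.3, 37.5, 0, 0, 0], [0, -0.3, 37.5, 0, 0, 0], [0, -0.3, 37.5, 0, 0, 0], [0, -0.3, 37.5, 0, 0, 0], [0, -0.3, 37.5, 0, 0, 0]]

```text
time: 21.17
ee_pos: [452.0, -15.8, 143.3]
orientation: [1.0, -0.009, 0.001, 0.0]
contact_force: [-0.1, 0.2, -3.7]
grip_width: 0.485
finger_force: 63.0
```

Request:
apply_moves:
  targets:
    - [[2.5, 0, 0, 0, 0, 0], [5, 0, 0, 0, 0, 0], [7.5, 0, 0, 0, 0, 0], [10, 0, 0, 0, 0, 0], [12, 0, 0, 0, 0, 0], [14, 0, 0, 0, 0, 0], [15, 0, 0, 0, 0, 0], [15, 0, 0, 0, 0, 0]]

```text
time: 21.83
ee_pos: [466.9, -16.0, 142.5]
orientation: [1.0, -0.009, 0.0, 0.0]
contact_force: [-0.2, -0.6, -4.4]
grip_width: 0.484
finger_force: 63.0
```

Request:
apply_moves:
  targets:
    - [[2, 0, 0, 0, 0, 0], [4, 0, 0, 0, 0, 0], [6, 0, 0, 0, 0, 0], [8, 0, 0, 0, 0, 0], [10, 0, 0, 0, 0, 0], [12, 0, 0, 0, 0, 0], [12, 0, 0, 0, 0, 0], [12, 0, 0, 0, 0, 0]]

```text
time: 22.5
ee_pos: [478.8, -16.2, 142.5]
orientation: [1.0, -0.009, -0.0, 0.0]
contact_force: [-0.2, -0.3, -4.5]
grip_width: 0.48
finger_force: 63.0
```

Request:
apply_moves:
  targets:
    - [[3.5, 0, 0, 0, 0, 0], [7, 0, 0, 0, 0, 0], [10.5, 0, 0, 0, 0, 0], [14, 0, 0, 0, 0, 0], [17.5, 0, 0, 0, 0, 0], [21, 0, 0, 0, 0, 0], [24, 0, 0, 0, 0, 0], [27, 0, 0, 0, 0, 0]]

```text
time: 23.17
ee_pos: [506.1, -16.7, 142.5]
orientation: [1.0, -0.009, 0.0, 0.0]
contact_force: [0.2, 0.0, -3.3]
grip_width: 0.484
finger_force: 63.1
```

Request:
apply_moves:
  targets:
    - [[1, 0, 0, 0, 0, 0], [2, 0, 0, 0, 0, 0], [2.5, 0, 0, 0, 0, 0], [3, 0, 0, 0, 0, 0], [3.5, 0, 0, 0, 0, 0], [4, 0, 0, 0, 0, 0], [4, 0, 0, 0, 0, 0], [4, 0, 0, 0, 0, 0]]

```text
time: 23.83
ee_pos: [507.8, -16.6, 142.3]
orientation: [1.0, -0.009, -0.002, -0.0]
contact_force: [-10.3, -0.2, 0.4]
grip_width: 0.482
finger_force: 63.8
```

Request:
apply_moves:
  targets:
    - [[0.5, 0, 0, 0, 0, 0], [1, 0, 0, 0, 0, 0], [1.5, 0, 0, 0, 0, 0], [1.5, 0, 0, 0, 0, 0], [1.5, 0, 0, 0, 0, 0], [1.5, 0, 0, 0, 0, 0], [1.5, 0, 0, 0, 0, 0], [1.5, 0, 0, 0, 0, 0]]

```text
time: 24.5
ee_pos: [508.0, -16.5, 142.2]
orientation: [1.0, -0.009, -0.004, -0.0]
contact_force: [-18.8, -1.7, 4.7]
grip_width: 0.485
finger_force: 64.3
```

```bash
python3 - <<'E'
from h import *
W=viewer.capture('wrist');S=viewer.capture('scene');s=sensors.observe();print(s['ee_pos'],s['contact_force'])
a=np.asarray(W['pixels'])[60:260,200:440,::-1];b=np.asarray(S['pixels'])[150:270,270:414,::-1]
o=np.hstack([cv2.resize(a,(480,400)),cv2.resize(b,(320,400)) ]);cv2.imwrite('pics/c9.png',cv2.convertScaleAbs(o,alpha=1.6))
E
```

```text
[508.  -16.5 142.2] [-19.2  -2.5   4.1]
```

View pics/c9.png

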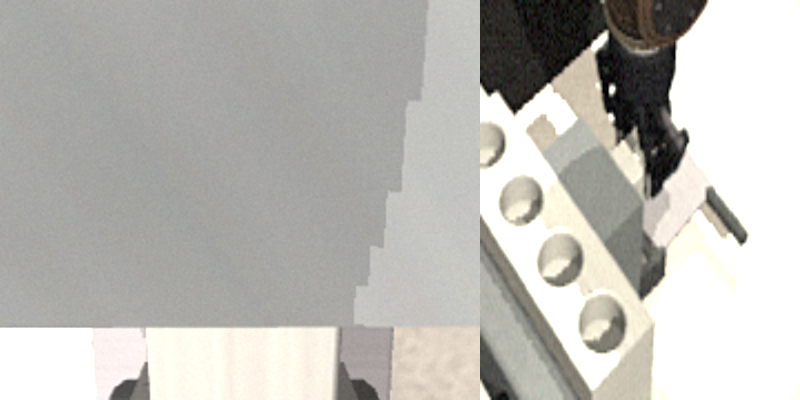

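Request:
apply_moves:
  targets:
    - [[-3, 0, 0, 0, 0, 0], [-10, 0, 0, 0, 0, 0], [-20, 0, 0, 0, 0, 0], [-30, 0, 0, 0, 0, 0], [-40, 0, 0, 0, 0, 0], [-50, 0, 0, 0, 0, 0], [-60, 0, 0, 0, 0, 0], [-65, 0, 0, 0, 0, 0]]

```text
time: 25.27
ee_pos: [444.6, -15.5, 142.6]
orientation: [1.0, -0.009, -0.0, -0.0]
contact_force: [0.3, 1.0, -3.8]
grip_width: 0.483
finger_force: 63.3
```

Request:
apply_moves:
  targets:
    - [[0, 0, -20, 0, 0, 0], [0, 0, -40, 0, 0, 0], [0, 0, -60, 0, 0, -6], [0, 0, -80, 0, 0, -12], [0, 0, -100, 0, 0, -18], [0, 0, -100, 0, 0, -24], [0, 0, -100, 0, 0, -30], [0, 0, -100, 0, 0, -36]]

```text
time: 25.93
ee_pos: [445.9, -15.6, 243.0]
orientation: [0.953, 0.303, 0.001, 0.0]
contact_force: [-0.9, -0.2, -3.0]
grip_width: 0.478
finger_force: 63.3
```

Request:
apply_moves:
  targets:
    - [[0, 0, 0, 0, 0, -6], [0, 0, 0, 0, 0, -12], [0, 0, 0, 0, 0, -18], [0, 0, 0, 0, 0, -24], [0, 0, 0, 0, 0, -30], [0, 0, 0, 0, 0, -36], [0, 0, 0, 0, 0, -42], [0, 0, 0, 0, 0, -48]]

```text
time: 26.6
ee_pos: [445.9, -15.6, 242.5]
orientation: [0.747, 0.665, 0.0, 0.0]
contact_force: [0.8, 1.3, -3.9]
grip_width: 0.482
finger_force: 63.1
```

Request:
apply_moves:
  targets:
    - [[0, 0, 0, 0, 0, -6], [0, 0, 0, 0, 0, -12], [0, 0, 0, 0, 0, -18], [0, 0, 0, 0, 0, -24], [0, 0, 0, 0, 0, -30], [0, 0, 0, 0, 0, -36], [0, 0, 0, 0, 0, -42], [0, 0, 0, 0, 0, -48]]

```text
time: 27.27
ee_pos: [445.9, -15.6, 242.6]
orientation: [0.412, 0.911, -0.0, 0.0]
contact_force: [-0.5, -0.1, -3.7]
grip_width: 0.483
finger_force: 63.1
```

Request:
apply_moves:
  targets:
    - [[0, 0, 0, 0, 0, -6], [0, 0, 0, 0, 0, -12], [0, 0, 0, 0, 0, -18], [0, 0, 0, 0, 0, -24], [0, 0, 0, 0, 0, -30], [0, 0, 0, 0, 0, -36], [0, 0, 0, 0, 0, -42], [0, 0, 0, 0, 0, -48]]

```text
time: 27.93
ee_pos: [446.0, -15.6, 242.6]
orientation: [0.006, 1.0, -0.0, 0.0]
contact_force: [-0.2, -0.0, -5.3]
grip_width: 0.482
finger_force: 63.1
```

```bash
python3 - <<'E'
from h import *
W=viewer.capture('wrist');save(W,'w10.png');s=sensors.observe();p=s['ee_pos'];Q=Ro.from_quat(s['orientation'])
print(p,Q.as_euler('xyz',degrees=True),s['contact_force'],s['grip_width']*85.4,s['time'])
# nogo tip: tool x = -49 (grip at -8 -> nogo tip at -57+8)
print(move((482,-15.3,143.4),down(np.radians(179.0))))
E
```

```text
[445.9 -15.6 242.6] [-180.     0.   179.7] [ 0.   0.1 -4. ] 41.218371422650335 27.9833
(array([-36. ,   0.5,  99.2]), array([-0. ,  0. ,  0.7]))
```

View pics/w10.png

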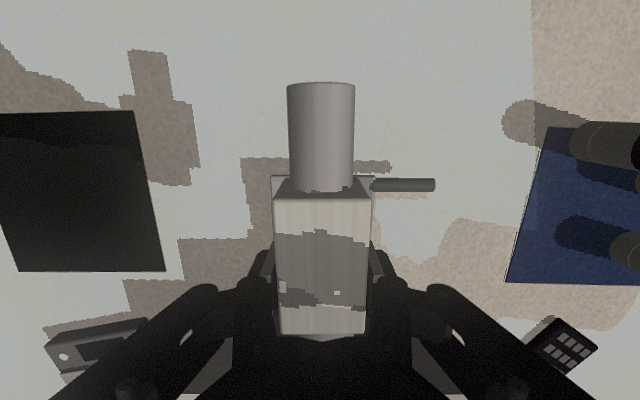

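Request:
apply_moves:
  targets:
    - [[-10, -0.5, 0, 0, 0, 0.7], [-20, -0.5, 20, 0, 0, 0.7], [-30, -0.5, 40, 0, 0, 0.7], [-40, -0.5, 60, 0, 0, 0.7], [-42, -0.5, 80, 0, 0, 0.7], [-42, -0.5, 99.5, 0, 0, 0.7], [-42, -0.5, 99.5, 0, 0, 0.7], [-42, -0.5, 99.5, 0, 0, 0.7]]

```text
time: 28.65
ee_pos: [488.5, -16.9, 142.6]
orientation: [0.016, 1.0, 0.0, -0.001]
contact_force: [0.5, -0.2, -3.2]
grip_width: 0.483
finger_force: 63.0
```

Request:
apply_moves:
  targets:
    - [[-2, 0, 0, 0, 0, 0], [-4, 0, 0, 0, 0, 0], [-6, 0, 0, 0, 0, 0], [-8, 0, 0, 0, 0, 0], [-9, 0, 0, 0, 0, 0], [-10, 0, 0, 0, 0, 0], [-11, 0, 0, 0, 0, 0], [-11, 0, 0, 0, 0, 0]]

```text
time: 29.32
ee_pos: [499.4, -17.2, 143.2]
orientation: [0.015, 1.0, -0.0, 0.0]
contact_force: [0.1, -0.2, -3.3]
grip_width: 0.479
finger_force: 63.0
```

```bash
python3 - <<'E'
from h import *
s=sensors.observe();print(s['ee_pos'],move((499.5,-16.7,143.2),down(np.radians(179.0))))
E
```

```text
[499.4 -17.2 143.2] (array([-0.1,  0.5, -0. ]), array([-0. ,  0. , -0.7]))
```

Correct the yaw, then press gently until contact shows.

Request:
apply_moves:
  targets:
    - [[0, 0.4, 0, 0, 0, -0.7], [0, 0.4, 0, 0, 0, -0.7], [-0.7, 0.4, 0, 0, 0, -0.7], [-1.4, 0.4, 0, 0, 0, -0.7], [-2, 0.4, 0, 0, 0, -0.7], [-2.7, 0.4, 0, 0, 0, -0.7], [-3.4, 0.4, 0, 0, 0, -0.7], [-3.4, 0.4, 0, 0, 0, -0.7]]

```text
time: 29.98
ee_pos: [502.8, -16.9, 143.1]
orientation: [0.009, 1.0, -0.0, 0.0]
contact_force: [-0.1, 0.3, -4.6]
grip_width: 0.481
finger_force: 63.0
```

Request:
apply_moves:
  targets:
    - [[-0.5, 0, 0, 0, 0, 0], [-1, 0, 0, 0, 0, 0], [-1.5, 0, 0, 0, 0, 0], [-2, 0, 0, 0, 0, 0], [-2.5, 0, 0, 0, 0, 0], [-3, 0, 0, 0, 0, 0], [-3, 0, 0, 0, 0, 0], [-3, 0, 0, 0, 0, 0]]

```text
time: 30.65
ee_pos: [504.2, -16.8, 142.8]
orientation: [0.009, 1.0, 0.0, -0.002]
contact_force: [-8.5, -1.1, -0.0]
grip_width: 0.481
finger_force: 63.7
```

Request:
apply_moves:
  targets:
    - [[-0.5, 0, 0, 0, 0, 0], [-1, 0, 0, 0, 0, 0], [-1.5, 0, 0, 0, 0, 0], [-1.8, 0, 0, 0, 0, 0], [-1.8, 0, 0, 0, 0, 0], [-1.8, 0, 0, 0, 0, 0], [-1.8, 0, 0, 0, 0, 0], [-1.8, 0, 0, 0, 0, 0]]

```text
time: 31.32
ee_pos: [504.5, -16.7, 142.6]
orientation: [0.009, 1.0, 0.0, -0.004]
contact_force: [-17.3, -2.1, 3.7]
grip_width: 0.479
finger_force: 64.2
```

Request:
apply_moves:
  targets:
    - [[0, 0, 0, 0, 0, 0], [0, 0, 0, 0, 0, 0], [0, 0, 0, 0, 0, 0], [0, 0, 0, 0, 0, 0], [0, 0, 0, 0, 0, 0], [0, 0, 0, 0, 0, 0], [0, 0, 0, 0, 0, 0], [0, 0, 0, 0, 0, 0]]

```text
time: 31.98
ee_pos: [504.5, -16.7, 142.7]
orientation: [0.009, 1.0, 0.0, -0.004]
contact_force: [-17.5, -1.8, 3.8]
grip_width: 0.484
finger_force: 64.2
```

```bash
python3 - <<'E'
from h import *
W=viewer.capture('wrist');S=viewer.capture('scene');s=sensors.observe();p=s['ee_pos'];Q=Ro.from_quat(s['orientation']);print(p,s['contact_force'],Q.as_euler('xyz',degrees=True))
save(W,'w11.png')
for n in ('nogo_tip','go_tip','go_shoulder'):
    r=viewer.tip_of(n,W);print(n,[(np.round(q['point'],1).tolist(),round(q['score'],2),atz(W,q['point'],85)) for q in r[:2]])
E
```

```text
[504.5 -16.7 142.7] [-16.7  -2.4   4.5] [180.   -0.4 179. ]
nogo_tip [([322.3, 340.1], 0.87, array([551.5, -17.2,  85. ]))]
go_tip [([322.0, 89.1], 0.89, array([417.5, -15.1,  85. ]))]
go_shoulder [([318.9, 186.4], 0.72, array([460.5, -17.3,  85. ]))]
```

Request:
apply_moves:
  targets:
    - [[4, 0, 0, 0, 0, 0], [12, 0, 0, 0, 0, 0], [25, 0, -10, 0, 0, 0], [40, 0, -30, 0, 0, 0], [60, 0, -50, 0, 0, 0], [60, 0, -75, 0, 0, 0], [60, 0, -100, 0, 0, 0], [60, 0, -100, 0, 0, 0]]

```text
time: 32.9
ee_pos: [448.2, -16.0, 246.9]
orientation: [0.009, 1.0, -0.001, 0.004]
contact_force: [0.3, -1.0, -2.8]
grip_width: 0.488
finger_force: 63.5
```

Request:
apply_moves:
  targets:
    - [[-1, -19, 0, 0, 0, 6], [-2, -38, 0, 0, 0, 12], [-3, -57, 0, 0, 0, 18], [-4, -76, 0, 0, 0, 24], [-5, -95, 0, 0, 0, 30], [-6, -114, 0, 0, 0, 36], [-7, -133, 0, 0, 0, 42], [-8, -152, 0, 0, 0, 48]]

```text
time: 33.57
ee_pos: [452.5, -168.9, 242.1]
orientation: [0.417, 0.909, -0.0, -0.0]
contact_force: [-0.0, 0.6, -3.5]
grip_width: 0.487
finger_force: 63.4
```

```bash
python3 - <<'E'
from h import *
s=sensors.observe();print(s['ee_pos'],s['contact_force'],move((457,-330,200),down(np.radians(89.0))))
E
```

```text
[ 452.5 -168.9  242.1] [-0.   0.6 -3.5] (array([-125.1, -101.7,   42.1]), array([-0. , -0. , 41.7]))
```

Request:
apply_moves:
  targets:
    - [[-18, -15, 6, 0, 0, 6], [-36, -29, 12, 0, 0, 12], [-54, -44, 18, 0, 0, 18], [-72, -58, 24, 0, 0, 24], [-90, -73, 30, 0, 0, 30], [-108, -88, 36, 0, 0, 36], [-125, -101.7, 42, 0, 0, 41.7], [-125, -101.7, 42, 0, 0, 41.7]]

```text
time: 34.23
ee_pos: [457.8, -332.1, 198.9]
orientation: [0.714, 0.7, -0.0, -0.0]
contact_force: [-1.4, 0.8, -4.3]
grip_width: 0.481
finger_force: 63.2
```

```bash
python3 - <<'E'
from h import *
W=viewer.capture('wrist');save(W,'w12.png');s=sensors.observe();print(s['ee_pos'],s['contact_force'],Ro.from_quat(s['orientation']).as_euler('xyz',degrees=True))
im=cv2.cvtColor(np.asarray(W['pixels']),cv2.COLOR_RGB2GRAY)
for px in ((227,75),): pass
T=viewer.capture('top')
g=cv2.cvtColor(np.asarray(T['pixels']),cv2.COLOR_RGB2GRAY)
m=np.zeros_like(g);m[190:275,375:460]=(g[190:275,375:460]<45)
for px in ((384,198),(453,198),(453,268),(384,268)): print(atz(T,px,2))
E
```

```text
[ 457.6 -330.4  199.2] [-0.2  0.4 -3.7] [-179.9   -0.    89.2]
[ 557.6 -220.2    2. ]
[ 561.5 -418.6    2. ]
[ 362.3 -418.3    2. ]
[ 358.9 -222.1    2. ]
```

Request:
apply_moves:
  targets:
    - [[0, 0, 20, 0, 0, 0], [0, 0, 40, 0, 0, 0], [0, 0, 60, 0, 0, 0], [0, 0, 80, 0, 0, 0], [0, 0, 100, 0, 0, 0], [0, 0, 110, 0, 0, 0], [0, 0, 115, 0, 0, 0], [0, 0, 115, 0, 0, 0]]

```text
time: 35.0
ee_pos: [458.0, -328.5, 85.5]
orientation: [0.711, 0.703, -0.0, -0.001]
contact_force: [0.2, -0.3, -3.6]
grip_width: 0.483
finger_force: 63.2
```

Request:
apply_moves:
  targets:
    - [[0, 0, 0.5, 0, 0, 0], [0, 0, 1, 0, 0, 0], [0, 0, 1.5, 0, 0, 0], [0, 0, 2, 0, 0, 0], [0, 0, 2.5, 0, 0, 0], [0, 0, 3, 0, 0, 0], [0, 0, 3, 0, 0, 0], [0, 0, 3, 0, 0, 0]]

```text
time: 35.67
ee_pos: [458.1, -329.1, 83.1]
orientation: [0.711, 0.703, -0.0, 0.0]
contact_force: [0.2, 0.2, -3.7]
grip_width: 0.485
finger_force: 63.2
```

Request:
apply_moves:
  targets:
    - [[0, 0, 0.5, 0, 0, 0], [0, 0, 1, 0, 0, 0], [0, 0, 1.5, 0, 0, 0], [0, 0, 2, 0, 0, 0], [0, 0, 2.3, 0, 0, 0], [0, 0, 2.3, 0, 0, 0], [0, 0, 2.3, 0, 0, 0], [0, 0, 2.3, 0, 0, 0]]

```text
time: 36.33
ee_pos: [458.1, -329.1, 81.4]
orientation: [0.711, 0.703, -0.0, 0.0]
contact_force: [-2.8, 1.2, 5.5]
grip_width: 0.482
finger_force: 64.6
```

Request:
apply_moves:
  targets:
    - [[0, 0, 0, 0, 0, 0], [0, 0, 0, 0, 0, 0], [0, 0, 0, 0, 0, 0], [0, 0, 0, 0, 0, 0], [0, 0, -20, 0, 0, 0], [0, 0, -60, 0, 0, 0], [0, 0, -100, 0, 0, 0], [0, 0, -140, 0, 0, 0]]
  grip: 85

```text
time: 37.0
ee_pos: [457.9, -328.9, 222.2]
orientation: [0.711, 0.703, -0.0, -0.0]
contact_force: [1.1, -0.9, -0.9]
grip_width: 0.994
finger_force: 0.0
```

Request:
apply_moves:
  targets:
    - [[10, 0, -35, 0, 0, 0], [30, 0, -70, 0, 0, 0], [60, 0, -105, 0, 0, 0], [100, 0, -110, 0, 0, 0], [140, 0, -110, 0, 0, 0], [180, 0, -110, 0, 0, 0], [220, 0, -110, 0, 0, 0], [260, 0, -110, 0, 0, 0]]

```text
time: 37.67
ee_pos: [460.7, -67.3, 331.0]
orientation: [0.711, 0.703, 0.0, 0.0]
contact_force: [-0.5, 0.3, 0.2]
grip_width: 0.997
finger_force: 0.0
```

Request:
apply_moves:
  targets:
    - [[40, 0, 0, 0, 0, 0], [80, 0, 0, 0, 0, 0], [120, 0, 0, 0, 0, 0], [160, 0, 0, 0, 0, 0], [200, 0, 0, 0, 0, 0], [240, 0, 0, 0, 0, 0], [260, 0, 0, 0, 0, 0], [260, 0, 0, 0, 0, 0]]

```text
time: 38.33
ee_pos: [464.0, 194.2, 330.6]
orientation: [0.71, 0.704, 0.0, -0.0]
contact_force: [0.4, 0.3, 0.2]
grip_width: 0.994
finger_force: 0.0
```

```bash
python3 - <<'E'
from h import *
W=viewer.capture('wrist');save(W,'w13.png');T=viewer.capture('top');S=viewer.capture('scene');s=sensors.observe();p=s['ee_pos'];Q=Ro.from_quat(s['orientation']);print(p,s['time'],Q.as_euler('xyz',degrees=True))
for c,P in(('w',W),('t',T),('s',S)):
    print(c,'tube',[(np.round(q['point'],1).tolist(),round(q['score'],2),atz(P,q['point'],2)) for q in viewer.tip_of('tube0',P)[:5]])
    print([(np.round(q['box']).tolist(),round(q['score'],2)) for q in viewer.find_in('tube0',P)[:5]])
for n in ('gauge','go_tip','nogo_tip'):
    print(n,[(round(q['score'],2),atz(T,q['point'],23)) for q in viewer.tip_of(n,T)[:2]])
E
```

```text
[464.2 190.6 330.6] 38.4833 [-180.     0.    89.4]
w tube [([371.6, 30.5], 0.81, array([529.7, 372.3,   2. ])), ([270.7, 105.9], 0.64, array([395.6, 281.8,   2. ])), ([305.1, 23.8], 0.58, array([445.2, 380.4,   2. ]))]
[([279.0, 0.0, 326.0, 47.0], 0.85), ([361.0, 0.0, 412.0, 47.0], 0.66), ([241.0, 83.0, 292.0, 121.0], 0.57)]
t tube [([174.1, 204.5], 0.72, array([527.1, 380. ,   2. ])), ([205.5, 246.8], 0.51, array([408.6, 285.2,   2. ]))]
[([158.0, 194.0, 181.0, 206.0], 0.73), ([191.0, 246.0, 207.0, 254.0], 0.47)]
s tube [([452.8, 268.6], 0.73, array([400.3, 288.7,   2. ])), ([447.4, 328.2], 0.64, array([534.6, 376.7,   2. ])), ([470.1, 308.4], 0.55, array([455.6, 381.4,   2. ])), ([289.7, 150.6], 0.46, array([ 449.8, -327.2,    2. ]))]
[([463.0, 282.0, 490.0, 312.0], 0.63), ([439.0, 307.0, 465.0, 337.0], 0.63), ([330.0, 185.0, 390.0, 223.0], 0.18)]
gauge [(0.68, array([ 460.7, -370.1,   23. ])), (0.65, array([ 457.5, -319.4,   23. ]))]
go_tip [(0.97, array([ 460.5, -235.3,   23. ])), (0.34, array([671. ,  18.6,  23. ]))]
nogo_tip [(0.79, array([ 457.5, -378.2,   23. ]))]
```

View pics/w13.png

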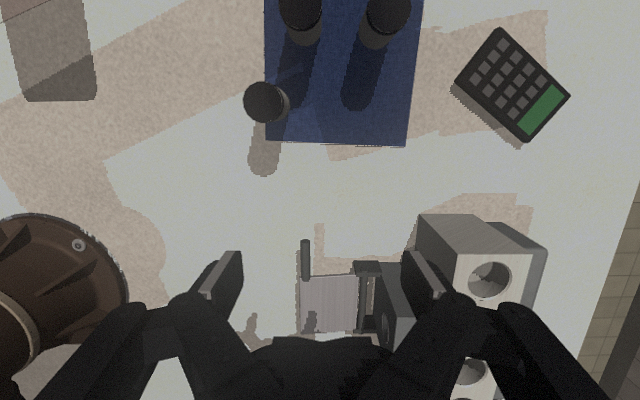

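Request:
apply_moves:
  targets:
    - [[12, -8, 0, 0, 0, -6], [24, -17, 0, 0, 0, -12], [36, -25, 10, 0, 0, -18], [48, -34, 25, 0, 0, -24], [60, -42, 40, 0, 0, -30], [72, -50, 55, 0, 0, -36], [84, -59, 70, 0, 0, -42], [94, -67, 80, 0, 0, -48]]

```text
time: 39.6
ee_pos: [397.7, 286.1, 249.6]
orientation: [0.362, 0.932, -0.0, -0.0]
contact_force: [-0.3, -0.4, 0.2]
grip_width: 0.992
finger_force: 0.0
```

Request:
apply_moves:
  targets:
    - [[0, 0, 0, 0, 0, -6], [0, 0, 0, 0, 0, -12], [0, 0, 0, 0, 0, -18], [0, 0, 0, 0, 0, -24], [0, 0, 0, 0, 0, -30], [0, 0, 0, 0, 0, -36], [0, 0, 0, 0, 0, -41.6], [0, 0, 0, 0, 0, -41.6]]

```text
time: 40.27
ee_pos: [398.5, 285.6, 250.8]
orientation: [0.007, 1.0, -0.0, 0.0]
contact_force: [0.8, 0.5, -1.0]
grip_width: 0.998
finger_force: 0.0
```

```bash
python3 - <<'E'
from h import *
W=viewer.capture('wrist');S=viewer.capture('scene');s=sensors.observe();p=s['ee_pos'];Q=Ro.from_quat(s['orientation']);print(p,s['time'],Q.as_euler('xyz',degrees=True))
for c,P in(('w',W),('s',S)):
    print(c,'tube',[(np.round(q['point'],1).tolist(),round(q['score'],2),atz(P,q['point'],2)) for q in viewer.tip_of('tube0',P)[:5]])
    print([(np.round(q['box']).tolist(),round(q['score'],2)) for q in viewer.find_in('tube0',P)[:5]])
print(proj(W,p-[0,0,54]),move((398,285,116),down(np.radians(179))))
save(W,'w14.png')
E
```

```text
[398.5 285.6 250.8] 40.3667 [-180.     0.   178.7]
w tube [([395.3, 212.5], 0.84, array([439.1, 375.1,   2. ])), ([319.3, 182.9], 0.82, array([400.4, 282.5,   2. ])), ([386.0, 279.1], 0.65, array([533.5, 369.1,   2. ]))]
[([373.0, 266.0, 417.0, 337.0], 0.95), ([381.0, 198.0, 443.0, 261.0], 0.92), ([297.0, 167.0, 346.0, 225.0], 0.91), ([8.0, 219.0, 156.0, 289.0], 0.65)]
s tube [([450.6, 266.4], 0.95, array([399.4, 281.2,   2. ])), ([474.6, 302.7], 0.85, array([435.6, 379.7,   2. ])), ([447.2, 328.7], 0.71, array([535.9, 377.1,   2. ])), ([272.5, 116.6], 0.16, array([ 390.1, -504.6,    2. ]))]
[([464.0, 281.0, 494.0, 314.0], 0.97), ([437.0, 304.0, 468.0, 338.0], 0.66), ([447.0, 244.0, 473.0, 272.0], 0.55)]
[321.9 271.2] (array([  0.4,  -0.6, 134.8]), array([-0. ,  0. , -0.2]))
```

Request:
apply_moves:
  targets:
    - [[-1.5, -2.5, 20, 0, 0, 0], [-1.5, -2.5, 40, 0, 0, 0], [-1.5, -2.5, 60, 0, 0, 0], [-1.5, -2.5, 80, 0, 0, 0], [-1.5, -2.5, 100, 0, 0, 0], [-1.5, -2.5, 120, 0, 0, 0], [-1.5, -2.5, 135, 0, 0, 0], [-1.5, -2.5, 135, 0, 0, 0]]

```text
time: 41.23
ee_pos: [399.2, 282.7, 113.4]
orientation: [0.01, 1.0, -0.001, -0.002]
contact_force: [0.2, 0.2, 0.2]
grip_width: 0.995
finger_force: 0.0
```

Request:
apply_moves:
  targets:
    - [[0, 0, 0, 0, 0, 0], [0, 0, 0, 0, 0, 0], [0, 0, 0, 0, 0, 0], [0, 0, 0, 0, 0, 0], [0, 0, 0, 0, 0, 0], [0, 0, 0, 0, 0, 0], [0, 0, 0, 0, 0, 0], [0, 0, 0, 0, 0, 0]]
  grip: 30
  squeeze: 20

```text
time: 41.9
ee_pos: [400.2, 283.3, 116.7]
orientation: [0.009, 1.0, 0.0, 0.001]
contact_force: [-1.3, 0.3, 7.8]
grip_width: 0.51
finger_force: 24.3
```

Request:
apply_moves:
  targets:
    - [[0, 0, 0, 0, 0, 0], [0, 0, 0, 0, 0, 0], [0, 0, 0, 0, 0, 0], [0, 0, 0, 0, 0, 6], [0, 0, 0, 0, 0, 12], [0, 0, 0, 0, 0, 18], [0, 0, 0, 0, 0, 24], [0, 0, 0, 0, 0, 30]]
  grip: 70

```text
time: 42.57
ee_pos: [399.8, 283.1, 115.7]
orientation: [0.27, 0.963, -0.0, -0.0]
contact_force: [-0.6, -0.1, -1.0]
grip_width: 0.824
finger_force: 0.0
```

Request:
apply_moves:
  targets:
    - [[0, 0, 0, 0, 0, 6], [0, 0, 0, 0, 0, 12], [0, 0, 0, 0, 0, 18], [0, 0, 0, 0, 0, 24], [0, 0, 0, 0, 0, 30], [0, 0, 0, 0, 0, 36], [0, 0, 0, 0, 0, 42], [0, 0, 0, 0, 0, 48]]

```text
time: 43.23
ee_pos: [399.9, 283.1, 115.7]
orientation: [0.639, 0.769, -0.0, 0.0]
contact_force: [0.4, 0.3, -0.1]
grip_width: 0.818
finger_force: 0.0
```

Request:
apply_moves:
  targets:
    - [[0, 0, 0, 0, 0, 6], [0, 0, 0, 0, 0, 12], [0, 0, 0, 0, 0, 12], [0, 0, 0, 0, 0, 12], [0, 0, 0, 0, 0, 12], [0, 0, 0, 0, 0, 12], [0, 0, 0, 0, 0, 12], [0, 0, 0, 0, 0, 12]]

```text
time: 43.9
ee_pos: [399.9, 283.1, 115.7]
orientation: [0.713, 0.701, -0.0, 0.0]
contact_force: [-0.6, 0.6, -0.2]
grip_width: 0.819
finger_force: 0.0
```

Request:
apply_moves:
  targets:
    - [[0, 0, 0, 0, 0, 0], [0, 0, 0, 0, 0, 0], [0, 0, 0, 0, 0, 0], [0, 0, 0, 0, 0, 0], [0, 0, 0, 0, 0, 0], [0, 0, 0, 0, 0, 0], [0, 0, 0, 0, 0, 0], [0, 0, 0, 0, 0, 0]]
  grip: 30
  squeeze: 40

```text
time: 44.57
ee_pos: [399.9, 283.1, 115.9]
orientation: [0.714, 0.7, 0.0, 0.0]
contact_force: [-1.5, 0.3, 5.5]
grip_width: 0.507
finger_force: 40.4
```

```bash
python3 - <<'E'
from h import *
s=sensors.observe();p=s['ee_pos'];Q=Ro.from_quat(s['orientation']);print(p,s['time'],Q.as_euler('xyz',degrees=True),s['contact_force'],s['grip_width']*85.4)
print(move((500,200,300)),move((655.6,85.8,300),down(np.radians(89))))
E
```

```text
[399.9 283.1 115.9] 44.5667 [180.    0.   88.9] [-1.5  0.3  5.5] 43.27407595050391
(array([ -81.2,  101.7, -184.1]), array([0., 0., 0.])) (array([-192.5,  259.4, -184.1]), array([ 0. ,  0. , -0.1]))
```

Request:
apply_moves:
  targets:
    - [[0, 0, -15, 0, 0, 0], [0, 0, -40, 0, 0, 0], [0, 0, -75, 0, 0, 0], [0, 0, -110, 0, 0, 0], [0, 0, -145, 0, 0, 0], [0, 0, -170, 0, 0, 0], [-10, 13, -170, 0, 0, 0], [-30, 39, -170, 0, 0, 0]]

```text
time: 45.23
ee_pos: [437.2, 253.3, 287.4]
orientation: [0.713, 0.701, 0.001, 0.0]
contact_force: [0.6, 1.1, -2.4]
grip_width: 0.507
finger_force: 41.3
```

Request:
apply_moves:
  targets:
    - [[-23, 32, 0, 0, 0, 0], [-46, 63, 0, 0, 0, 0], [-69, 94, 0, 0, 0, 0], [-92, 125, 0, 0, 0, 0], [-115, 156, 0, 0, 0, 0], [-138, 187, 0, 0, 0, 0], [-158, 214, 0, 0, 0, 0], [-162.5, 220.4, 0, 0, 0, 0]]

```text
time: 45.9
ee_pos: [658.6, 82.3, 284.5]
orientation: [0.715, 0.699, -0.0, 0.0]
contact_force: [-0.8, -0.0, -1.1]
grip_width: 0.507
finger_force: 41.5
```

Request:
apply_moves:
  targets:
    - [[0, 0, 0, 0, 0, 0], [0, 0, 0, 0, 0, 0], [0, 0, 0, 0, 0, 0], [0, 0, 0, 0, 0, 0], [0, 0, 0, 0, 0, 0], [0, 0, 0, 0, 0, 0], [0, 0, 0, 0, 0, 0], [0, 0, 0, 0, 0, 0]]

```text
time: 46.57
ee_pos: [655.4, 86.1, 285.9]
orientation: [0.714, 0.701, 0.0, 0.0]
contact_force: [0.2, -0.6, -1.7]
grip_width: 0.505
finger_force: 41.5
```

```bash
python3 - <<'E'
from h import *
W=viewer.capture('wrist');s=sensors.observe();p=s['ee_pos'];Q=Ro.from_quat(s['orientation']);print(p,s['time'],Q.as_euler('xyz',degrees=True),s['contact_force'],s['grip_width']*85.4)
print(move((655.6,85.8,209),down(np.radians(89))))
print([(np.round(q['point'],1).tolist(),round(q['score'],2),atz(W,q['point'],130)) for q in viewer.tip_of('well0',W)[:5]])
for c,P in(('w',W),):
    print(c,'tube',[(np.round(q['point'],1).tolist(),round(q['score'],2)) for q in viewer.tip_of('tube0',P)[:5]],proj(W,p-[0,0,114]))
save(W,'w15.png')
a=np.asarray(W['pixels'])[...,::-1];cv2.imwrite('pics/w15b.png',cv2.resize(cv2.convertScaleAbs(a,alpha=1.5),(800,500)))
E
```

```text
[655.5  86.  285.9] 46.6167 [180.    0.   88.9] [-0.2  0.4 -1.8] 43.0281778315316
(array([-0.2,  0.1, 76.9]), array([ 0. ,  0. , -0.1]))
[([320.5, 336.2], 0.77, array([652.5, -53.4, 130. ])), ([324.0, 208.9], 0.76, array([658.2,  84.4, 130. ]))]
w tube [([322.2, 227.8], 0.83)] [320.7 226.3]
```

View pics/w15b.png

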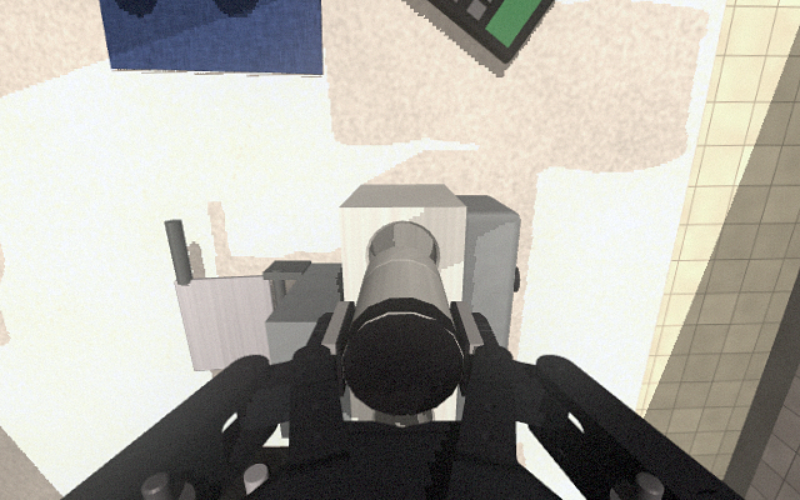

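Request:
apply_moves:
  targets:
    - [[0, 0, 10, 0, 0, 0], [0, 0, 20, 0, 0, 0], [0, 0, 30, 0, 0, 0], [0, 0, 38, 0, 0, 0], [0, 0, 42, 0, 0, 0], [0, 0, 45, 0, 0, 0], [0, 0, 48, 0, 0, 0], [0, 0, 48, 0, 0, 0]]

```text
time: 47.38
ee_pos: [655.5, 85.8, 237.3]
orientation: [0.714, 0.7, -0.0, -0.0]
contact_force: [0.5, -0.5, -2.1]
grip_width: 0.504
finger_force: 41.5
```

Entered without contact; lower to the bottom.

Request:
apply_moves:
  targets:
    - [[0, 0, 4, 0, 0, 0], [0, 0, 8, 0, 0, 0], [0, 0, 12, 0, 0, 0], [0, 0, 16, 0, 0, 0], [0, 0, 20, 0, 0, 0], [0, 0, 23, 0, 0, 0], [0, 0, 26, 0, 0, 0], [0, 0, 26, 0, 0, 0]]

```text
time: 48.05
ee_pos: [655.4, 85.8, 211.0]
orientation: [0.714, 0.7, -0.0, -0.0]
contact_force: [-0.2, 0.5, -1.7]
grip_width: 0.503
finger_force: 41.5
```

Request:
apply_moves:
  targets:
    - [[0, 0, 0.5, 0, 0, 0], [0, 0, 1, 0, 0, 0], [0, 0, 1.5, 0, 0, 0], [0, 0, 2, 0, 0, 0], [0, 0, 2.5, 0, 0, 0], [0, 0, 3, 0, 0, 0], [0, 0, 3, 0, 0, 0], [0, 0, 3, 0, 0, 0]]

```text
time: 48.72
ee_pos: [655.6, 85.8, 209.0]
orientation: [0.714, 0.7, 0.0, 0.0]
contact_force: [-0.3, -0.1, 0.9]
grip_width: 0.501
finger_force: 41.7
```

Request:
apply_moves:
  targets:
    - [[0, 0, 0, 0, 0, 0], [0, 0, 0, 0, 0, 0], [0, 0, 0, 0, 0, 0], [0, 0, 0, 0, 0, 0], [0, 0, -15, 0, 0, 0], [0, 0, -40, 0, 0, 0], [0, 0, -65, 0, 0, 0], [0, 0, -90, 0, 0, 0]]
  grip: 64

```text
time: 49.38
ee_pos: [655.5, 85.7, 299.7]
orientation: [0.714, 0.7, -0.0, -0.0]
contact_force: [0.6, 0.3, -0.1]
grip_width: 0.755
finger_force: 0.0
```

Request:
apply_moves:
  targets:
    - [[18, -8, 0, 0, 0, -6], [36, -16, 0, 0, 0, -12], [54, -24, 0, 0, 0, -18], [72, -32, 0, 0, 0, -24], [90, -40, 0, 0, 0, -30], [108, -48, 0, 0, 0, -36], [126, -56, 0, 0, 0, -42], [142, -63, 0, 0, 0, -48]]
  grip: 85

```text
time: 50.05
ee_pos: [594.7, 230.0, 298.8]
orientation: [0.365, 0.931, 0.0, 0.0]
contact_force: [0.1, -0.8, 0.3]
grip_width: 0.996
finger_force: 0.0
```

```bash
python3 - <<'E'
from h import *
s=sensors.observe();print(s['ee_pos'],move((533,373,250),down(np.radians(179))))
E
```

```text
[594.7 230.  298.8] (array([142.4,  63. ,  48.8]), array([  0. ,   0. , -41.8]))
```

Request:
apply_moves:
  targets:
    - [[20, 9, 7, 0, 0, -6], [40, 18, 14, 0, 0, -12], [60, 27, 21, 0, 0, -18], [80, 36, 28, 0, 0, -24], [100, 45, 35, 0, 0, -30], [120, 54, 42, 0, 0, -36], [142, 63, 49, 0, 0, -41.8], [142, 63, 49, 0, 0, -41.8]]

```text
time: 50.72
ee_pos: [532.6, 374.8, 248.3]
orientation: [0.007, 1.0, -0.0, -0.001]
contact_force: [-0.3, 0.3, -0.4]
grip_width: 0.997
finger_force: 0.0
```

```bash
python3 - <<'E'
from h import *
W=viewer.capture('wrist');S=viewer.capture('scene');s=sensors.observe();p=s['ee_pos'];Q=Ro.from_quat(s['orientation']);print(p,s['time'],Q.as_euler('xyz',degrees=True))
for c,P in(('w',W),('s',S)):
    print(c,'tube',[(np.round(q['point'],1).tolist(),round(q['score'],2),atz(P,q['point'],2)) for q in viewer.tip_of('tube0',P)[:5]])
    print([(np.round(q['box']).tolist(),round(q['score'],2)) for q in viewer.find_in('tube0',P)[:5]])
print(proj(W,[533,373,2]),proj(W,[533,373,82]))
E
```

```text
[534.2 372.5 249.5] 50.8167 [-180.    -0.   178.7]
w tube [([317.8, 182.6], 0.96, array([533.1, 369.9,   2. ])), ([323.3, 100.3], 0.8, array([441.9, 377.4,   2. ]))]
[([296.0, 165.0, 343.0, 226.0], 0.93), ([2.0, 328.0, 38.0, 389.0], 0.68), ([297.0, 64.0, 353.0, 130.0], 0.65), ([0.0, 96.0, 141.0, 391.0], 0.17)]
s tube [([446.9, 326.3], 0.85, array([531.9, 373.1,   2. ])), ([474.3, 306.0], 0.71, array([443.1, 384.2,   2. ])), ([323.9, 253.9], 0.64, array([620.3,  41.9,   2. ]))]
[([466.0, 283.0, 489.0, 313.0], 0.93), ([314.0, 227.0, 338.0, 255.0], 0.85)]
[320.5 182.5] [320.  203.6]
```

Request:
apply_moves:
  targets:
    - [[1, -1.8, 20, 0, 0, 0], [1, -1.8, 40, 0, 0, 0], [1, -1.8, 60, 0, 0, 0], [1, -1.8, 80, 0, 0, 0], [1, -1.8, 100, 0, 0, 0], [1, -1.8, 120, 0, 0, 0], [1, -1.8, 134, 0, 0, 0], [1, -1.8, 134, 0, 0, 0]]

```text
time: 51.68
ee_pos: [533.3, 368.9, 113.2]
orientation: [0.012, 1.0, -0.001, -0.002]
contact_force: [-1.0, -0.1, 0.6]
grip_width: 0.997
finger_force: 0.0
```

Request:
apply_moves:
  targets:
    - [[0, 0, 0, 0, 0, 0], [0, 0, 0, 0, 0, 0], [0, 0, 0, 0, 0, 0], [0, 0, 0, 0, 0, 0], [0, 0, 0, 0, 0, 0], [0, 0, 0, 0, 0, 0], [0, 0, 0, 0, 0, 0], [0, 0, 0, 0, 0, 0]]
  grip: 30
  squeeze: 20

```text
time: 52.35
ee_pos: [534.0, 370.3, 117.0]
orientation: [0.011, 1.0, 0.0, 0.001]
contact_force: [0.2, -1.1, 6.5]
grip_width: 0.504
finger_force: 23.0
```

Request:
apply_moves:
  targets:
    - [[0, 0, 0, 0, 0, 0], [0, 0, 0, 0, 0, 0], [0, 0, 0, 0, 0, 0], [0, 0, 0, 0, 0, 6], [0, 0, 0, 0, 0, 12], [0, 0, 0, 0, 0, 18], [0, 0, 0, 0, 0, 24], [0, 0, 0, 0, 0, 30]]
  grip: 70

```text
time: 53.02
ee_pos: [533.5, 370.1, 115.6]
orientation: [0.272, 0.962, -0.0, -0.0]
contact_force: [1.4, 0.1, 0.7]
grip_width: 0.818
finger_force: 0.0
```

Request:
apply_moves:
  targets:
    - [[0, 0, 0, 0, 0, 6], [0, 0, 0, 0, 0, 12], [0, 0, 0, 0, 0, 18], [0, 0, 0, 0, 0, 24], [0, 0, 0, 0, 0, 30], [0, 0, 0, 0, 0, 36], [0, 0, 0, 0, 0, 42], [0, 0, 0, 0, 0, 48]]

```text
time: 53.68
ee_pos: [533.5, 370.2, 115.6]
orientation: [0.64, 0.768, -0.0, -0.0]
contact_force: [0.2, -0.1, 0.7]
grip_width: 0.821
finger_force: 0.0
```

Request:
apply_moves:
  targets:
    - [[0, 0, 0, 0, 0, 6], [0, 0, 0, 0, 0, 12], [0, 0, 0, 0, 0, 12], [0, 0, 0, 0, 0, 12], [0, 0, 0, 0, 0, 12], [0, 0, 0, 0, 0, 12], [0, 0, 0, 0, 0, 12], [0, 0, 0, 0, 0, 12]]

```text
time: 54.35
ee_pos: [533.6, 370.2, 115.7]
orientation: [0.715, 0.7, -0.0, 0.0]
contact_force: [-0.2, 0.7, 1.0]
grip_width: 0.821
finger_force: 0.0
```

Request:
apply_moves:
  targets:
    - [[0, 0, 0, 0, 0, 0], [0, 0, 0, 0, 0, 0], [0, 0, 0, 0, 0, 0], [0, 0, 0, 0, 0, 0], [0, 0, 0, 0, 0, 0], [0, 0, 0, 0, 0, 0], [0, 0, 0, 0, 0, 0], [0, 0, 0, 0, 0, 0]]
  grip: 30
  squeeze: 40

```text
time: 55.02
ee_pos: [533.6, 370.2, 115.9]
orientation: [0.715, 0.699, 0.0, 0.0]
contact_force: [-0.3, -0.7, 4.6]
grip_width: 0.505
finger_force: 40.6
```

```bash
python3 - <<'E'
from h import *
s=sensors.observe();p=s['ee_pos'];Q=Ro.from_quat(s['orientation']);print(p,s['time'],Q.as_euler('xyz',degrees=True),s['contact_force'],s['grip_width']*85.4)
print(move((654.4,15.8,286),down(np.radians(89))))
E
```

```text
[533.6 370.2 115.9] 55.0167 [180.    0.   88.7] [-0.3 -0.7  4.6] 43.095297307129755
(array([-351.6,  128.7, -170.1]), array([ 0. ,  0. , -0.3]))
```

Request:
apply_moves:
  targets:
    - [[0, 0, -15, 0, 0, -0.3], [0, 0, -45, 0, 0, -0.3], [0, 0, -80, 0, 0, -0.3], [0, 0, -120, 0, 0, -0.3], [0, 0, -160, 0, 0, -0.3], [0, 0, -195, 0, 0, -0.3], [-20, 7, -195, 0, 0, -0.3], [-50, 18, -195, 0, 0, -0.3]]

```text
time: 55.68
ee_pos: [550.0, 321.1, 313.0]
orientation: [0.712, 0.702, 0.002, 0.001]
contact_force: [0.6, -0.8, -2.4]
grip_width: 0.506
finger_force: 41.0
```

Request:
apply_moves:
  targets:
    - [[-38, 14, 0, 0, 0, 0], [-76, 28, 0, 0, 0, 0], [-114, 42, 0, 0, 0, 0], [-152, 56, 0, 0, 0, 0], [-190, 70, 0, 0, 0, 0], [-228, 84, 0, 0, 0, 0], [-266, 98, 0, 0, 0, 0], [-301, 111, 0, 0, 0, 0]]

```text
time: 56.35
ee_pos: [656.6, 14.5, 310.4]
orientation: [0.713, 0.701, -0.0, -0.0]
contact_force: [0.8, 0.8, -1.0]
grip_width: 0.505
finger_force: 41.0
```

Request:
apply_moves:
  targets:
    - [[0, 0, 0, 0, 0, 0], [0, 0, 0, 0, 0, 0], [0, 0, 0, 0, 0, 0], [0, 0, 0, 0, 0, 0], [0, 0, 0, 0, 0, 0], [0, 0, 0, 0, 0, 0], [0, 0, 0, 0, 0, 0], [0, 0, 0, 0, 0, 0]]

```text
time: 57.02
ee_pos: [656.2, 17.5, 310.9]
orientation: [0.713, 0.701, 0.0, 0.0]
contact_force: [-0.1, 0.7, -0.6]
grip_width: 0.508
finger_force: 41.1
```

```bash
python3 - <<'E'
from h import *
s=sensors.observe();p=s['ee_pos'];Q=Ro.from_quat(s['orientation']);print(p,s['time'],Q.as_euler('xyz',degrees=True),s['contact_force'],s['grip_width']*85.4)
print(move((654.4,15.8,209),down(np.radians(89))))
E
```

```text
[656.2  17.5 310.9] 57.0167 [180.    0.   89.1] [-0.1  0.7 -0.6] 43.343643999057285
(array([ -1.7,  -1.8, 101.9]), array([0. , 0. , 0.1]))
```

Request:
apply_moves:
  targets:
    - [[-1.7, -1.8, 12, 0, 0, 0], [-1.7, -1.8, 25, 0, 0, 0], [-1.7, -1.8, 38, 0, 0, 0], [-1.7, -1.8, 50, 0, 0, 0], [-1.7, -1.8, 60, 0, 0, 0], [-1.7, -1.8, 66, 0, 0, 0], [-1.7, -1.8, 72, 0, 0, 0], [-1.7, -1.8, 72, 0, 0, 0]]

```text
time: 57.68
ee_pos: [654.3, 15.3, 237.7]
orientation: [0.713, 0.701, -0.0, -0.0]
contact_force: [0.3, 0.4, -1.4]
grip_width: 0.504
finger_force: 41.1
```

Request:
apply_moves:
  targets:
    - [[0, 0, 4, 0, 0, 0], [0, 0, 8, 0, 0, 0], [0, 0, 12, 0, 0, 0], [0, 0, 16, 0, 0, 0], [0, 0, 20, 0, 0, 0], [0, 0, 23, 0, 0, 0], [0, 0, 26, 0, 0, 0], [0, 0, 26, 0, 0, 0]]

```text
time: 58.35
ee_pos: [654.3, 15.2, 212.1]
orientation: [0.713, 0.701, -0.0, -0.0]
contact_force: [0.8, -0.7, -1.2]
grip_width: 0.502
finger_force: 41.1
```

Request:
apply_moves:
  targets:
    - [[0, 0, 0.5, 0, 0, 0], [0, 0, 1, 0, 0, 0], [0, 0, 1.5, 0, 0, 0], [0, 0, 2, 0, 0, 0], [0, 0, 2.5, 0, 0, 0], [0, 0, 3, 0, 0, 0], [0, 0, 3, 0, 0, 0], [0, 0, 3, 0, 0, 0]]

```text
time: 59.02
ee_pos: [654.4, 15.2, 209.8]
orientation: [0.713, 0.701, -0.0, 0.0]
contact_force: [0.2, 1.0, -1.6]
grip_width: 0.506
finger_force: 41.1
```

Request:
apply_moves:
  targets:
    - [[0, 0, 0.5, 0, 0, 0], [0, 0, 1, 0, 0, 0], [0, 0, 1.3, 0, 0, 0], [0, 0, 1.3, 0, 0, 0], [0, 0, 1.3, 0, 0, 0], [0, 0, 1.3, 0, 0, 0], [0, 0, 1.3, 0, 0, 0], [0, 0, 1.3, 0, 0, 0]]

```text
time: 59.68
ee_pos: [654.5, 15.2, 208.9]
orientation: [0.713, 0.701, 0.0, 0.0]
contact_force: [-1.8, -0.3, 5.5]
grip_width: 0.507
finger_force: 41.5
```

Request:
apply_moves:
  targets:
    - [[0, 0, 0, 0, 0, 0], [0, 0, 0, 0, 0, 0], [0, 0, 0, 0, 0, 0], [0, 0, 0, 0, 0, 0], [0, 0, -15, 0, 0, 0], [0, 0, -40, 0, 0, 0], [0, 0, -65, 0, 0, 0], [0, 0, -95, 0, 0, 0]]
  grip: 64

```text
time: 60.35
ee_pos: [654.2, 15.3, 303.5]
orientation: [0.713, 0.701, -0.001, -0.001]
contact_force: [-0.0, 0.2, -0.6]
grip_width: 0.747
finger_force: 0.0
```

Request:
apply_moves:
  targets:
    - [[24, -14, 0, 0, 0, -6], [48, -29, 0, 0, 0, -12], [72, -43, 0, 0, 0, -18], [96, -57, 0, 0, 0, -24], [120, -71, 0, 0, 0, -30], [144, -86, 0, 0, 0, -36], [168, -100, 0, 0, 0, -42], [190, -113, 0, 0, 0, -48]]
  grip: 85

```text
time: 61.02
ee_pos: [543.8, 208.4, 303.5]
orientation: [0.364, 0.931, 0.0, 0.0]
contact_force: [1.0, -0.7, -0.1]
grip_width: 0.994
finger_force: 0.0
```

```bash
python3 - <<'E'
from h import *
s=sensors.observe();print(s['ee_pos'],move((442,379,250),down(np.radians(179))))
S=viewer.capture('scene');print([(np.round(q['point'],1).tolist(),round(q['score'],2),atz(S,q['point'],2)) for q in viewer.tip_of('tube0',S)[:5]])
E
```

```text
[543.8 208.4 303.5] (array([190.5,  56.4,  53.4]), array([  0. ,   0. , -41.7]))
[([324.2, 255.6], 0.75, array([623.1,  46.3,   2. ])), ([470.5, 306.9], 0.58, array([451.8, 379.8,   2. ])), ([307.9, 235.9], 0.58, array([616.2, -29.6,   2. ]))]
```

Request:
apply_moves:
  targets:
    - [[25, 8, 7, 0, 0, -6], [50, 15, 14, 0, 0, -12], [75, 22, 21, 0, 0, -18], [100, 30, 28, 0, 0, -24], [125, 38, 35, 0, 0, -30], [150, 45, 42, 0, 0, -36], [180, 53, 50, 0, 0, -41.7], [190.5, 56.4, 53.4, 0, 0, -41.7]]

```text
time: 61.78
ee_pos: [442.4, 380.1, 249.1]
orientation: [0.009, 1.0, -0.0, -0.001]
contact_force: [0.3, -0.6, 0.1]
grip_width: 0.995
finger_force: 0.0
```

```bash
python3 - <<'E'
from h import *
W=viewer.capture('wrist');s=sensors.observe();p=s['ee_pos'];Q=Ro.from_quat(s['orientation']);print(p,s['time'],Q.as_euler('xyz',degrees=True))
for c,P in(('w',W),):
    print(c,'tube',[(np.round(q['point'],1).tolist(),round(q['score'],2),atz(P,q['point'],2)) for q in viewer.tip_of('tube0',P)[:5]])
    print([(np.round(q['box']).tolist(),round(q['score'],2)) for q in viewer.find_in('tube0',P)[:5]])
print(proj(W,p-[0,0,p[2]-2]),proj(W,p-[0,0,p[2]-82]))
E
```

```text
[442.3 380.4 248.8] 61.8333 [-180.    -0.1  178.8]
w tube [([321.2, 179.2], 0.86, array([439.2, 379.2,   2. ]))]
[([294.0, 166.0, 345.0, 229.0], 0.87)]
[322.3 181.7] [322.4 202.7]
```

Request:
apply_moves:
  targets:
    - [[1.5, -1.2, 20, 0, 0, 0], [1.5, -1.2, 40, 0, 0, 0], [1.5, -1.2, 60, 0, 0, 0], [1.5, -1.2, 80, 0, 0, 0], [1.5, -1.2, 100, 0, 0, 0], [1.5, -1.2, 120, 0, 0, 0], [1.5, -1.2, 133, 0, 0, 0], [1.5, -1.2, 133, 0, 0, 0]]

```text
time: 62.6
ee_pos: [442.9, 375.4, 115.0]
orientation: [0.013, 1.0, -0.001, -0.001]
contact_force: [-0.6, 0.0, 0.2]
grip_width: 0.997
finger_force: 0.0
```

Request:
apply_moves:
  targets:
    - [[0, 0, 0, 0, 0, 0], [0, 0, 0, 0, 0, 0], [0, 0, 0, 0, 0, 0], [0, 0, 0, 0, 0, 0], [0, 0, 0, 0, 0, 0], [0, 0, 0, 0, 0, 0], [0, 0, 0, 0, 0, 0], [0, 0, 0, 0, 0, 0]]
  grip: 30
  squeeze: 20

```text
time: 63.27
ee_pos: [442.7, 377.2, 118.2]
orientation: [0.011, 1.0, 0.0, 0.001]
contact_force: [0.7, -2.0, 6.7]
grip_width: 0.505
finger_force: 22.2
```

Request:
apply_moves:
  targets:
    - [[0, 0, 0, 0, 0, 0], [0, 0, 0, 0, 0, 0], [0, 0, 0, 0, 0, 0], [0, 0, 0, 0, 0, 6], [0, 0, 0, 0, 0, 12], [0, 0, 0, 0, 0, 18], [0, 0, 0, 0, 0, 24], [0, 0, 0, 0, 0, 30]]
  grip: 70

```text
time: 63.93
ee_pos: [442.2, 377.2, 117.0]
orientation: [0.272, 0.962, -0.0, -0.0]
contact_force: [-0.0, 0.8, 0.6]
grip_width: 0.82
finger_force: 0.0
```

Request:
apply_moves:
  targets:
    - [[0, 0, 0, 0, 0, 6], [0, 0, 0, 0, 0, 12], [0, 0, 0, 0, 0, 18], [0, 0, 0, 0, 0, 24], [0, 0, 0, 0, 0, 30], [0, 0, 0, 0, 0, 36], [0, 0, 0, 0, 0, 42], [0, 0, 0, 0, 0, 48]]

```text
time: 64.6
ee_pos: [442.2, 377.2, 117.0]
orientation: [0.64, 0.768, -0.0, 0.0]
contact_force: [-0.4, -0.4, -0.1]
grip_width: 0.82
finger_force: 0.0
```

Request:
apply_moves:
  targets:
    - [[0, 0, 0, 0, 0, 6], [0, 0, 0, 0, 0, 12], [0, 0, 0, 0, 0, 12], [0, 0, 0, 0, 0, 12], [0, 0, 0, 0, 0, 12], [0, 0, 0, 0, 0, 12], [0, 0, 0, 0, 0, 12], [0, 0, 0, 0, 0, 12]]

```text
time: 65.27
ee_pos: [442.3, 377.1, 117.0]
orientation: [0.715, 0.7, -0.0, 0.0]
contact_force: [0.3, 0.0, 0.3]
grip_width: 0.819
finger_force: 0.0
```

Request:
apply_moves:
  targets:
    - [[0, 0, 0, 0, 0, 0], [0, 0, 0, 0, 0, 0], [0, 0, 0, 0, 0, 0], [0, 0, 0, 0, 0, 0], [0, 0, 0, 0, 0, 0], [0, 0, 0, 0, 0, 0], [0, 0, 0, 0, 0, 0], [0, 0, 0, 0, 0, 0]]
  grip: 30
  squeeze: 40

```text
time: 65.93
ee_pos: [442.3, 377.1, 117.1]
orientation: [0.715, 0.699, 0.0, 0.0]
contact_force: [-0.0, 0.2, 4.0]
grip_width: 0.508
finger_force: 40.3
```

Request:
apply_moves:
  targets:
    - [[0, 0, -15, 0, 0, 0], [0, 0, -45, 0, 0, 0], [0, 0, -80, 0, 0, 0], [0, 0, -120, 0, 0, 0], [0, 0, -160, 0, 0, 0], [0, 0, -200, 0, 0, 0], [0, 0, -200, 0, 0, 0], [0, 0, -200, 0, 0, 0]]

```text
time: 66.6
ee_pos: [442.4, 377.2, 318.8]
orientation: [0.715, 0.699, 0.002, 0.0]
contact_force: [-0.2, 0.0, -1.9]
grip_width: 0.501
finger_force: 41.4
```

```bash
python3 - <<'E'
from h import *
s=sensors.observe();p=s['ee_pos'];Q=Ro.from_quat(s['orientation']);print(p,s['time'],Q.as_euler('xyz',degrees=True),s['contact_force'],s['grip_width']*85.4)
print(move((653.2,-54.2,316),down(np.radians(89))))
E
```

```text
[442.4 377.2 318.8] 66.6 [179.8  -0.1  88.7] [-0.2  0.  -1.9] 42.7779514051311
(array([-426.6,  220.4,    2.6]), array([ 0.2, -0.1, -0.3]))
```

Request:
apply_moves:
  targets:
    - [[-27, 14, 0, 0, 0, -0.3], [-54, 28, 0, 0, 0, -0.3], [-81, 42, 0, 0, 0, -0.3], [-108, 56, 0, 0, 0, -0.3], [-135, 70, 0, 0, 0, -0.3], [-162, 84, 0, 0, 0, -0.3], [-189, 98, 0, 0, 0, -0.3], [-213, 110, 0, 0, 0, -0.3]]

```text
time: 67.27
ee_pos: [547.7, 159.9, 314.9]
orientation: [0.713, 0.701, -0.001, -0.001]
contact_force: [-0.7, -0.1, -2.0]
grip_width: 0.503
finger_force: 41.4
```

Request:
apply_moves:
  targets:
    - [[-27, 14, 0, 0, 0, 0], [-54, 28, 0, 0, 0, 0], [-81, 42, 0, 0, 0, 0], [-108, 56, 0, 0, 0, 0], [-135, 70, 0, 0, 0, 0], [-162, 84, 0, 0, 0, 0], [-189, 98, 0, 0, 0, 0], [-213, 110, 0, 0, 0, 0]]

```text
time: 67.93
ee_pos: [654.1, -54.9, 314.5]
orientation: [0.713, 0.701, -0.001, -0.001]
contact_force: [0.2, -0.2, -0.4]
grip_width: 0.502
finger_force: 41.4
```

Request:
apply_moves:
  targets:
    - [[0, 0, 0, 0, 0, 0], [0, 0, 0, 0, 0, 0], [0, 0, 0, 0, 0, 0], [0, 0, 0, 0, 0, 0], [0, 0, 0, 0, 0, 0], [0, 0, 0, 0, 0, 0], [0, 0, 0, 0, 0, 0], [0, 0, 0, 0, 0, 0]]

```text
time: 68.6
ee_pos: [653.7, -52.7, 317.2]
orientation: [0.713, 0.701, 0.0, 0.0]
contact_force: [0.4, 0.1, -1.7]
grip_width: 0.508
finger_force: 41.3
```

```bash
python3 - <<'E'
from h import *
s=sensors.observe();p=s['ee_pos'];Q=Ro.from_quat(s['orientation']);print(p,s['time'],Q.as_euler('xyz',degrees=True),s['contact_force'],s['grip_width']*85.4)
print(move((653.2,-54.2,210),down(np.radians(89))))
E
```

```text
[653.7 -52.7 317.2] 68.6 [180.   0.  89.] [ 0.4  0.1 -1.7] 43.372990808292705
(array([ -1.5,  -0.5, 107.2]), array([0. , 0. , 0.1]))
```

Request:
apply_moves:
  targets:
    - [[-1.5, -0.5, 13, 0, 0, 0], [-1.5, -0.5, 26, 0, 0, 0], [-1.5, -0.5, 40, 0, 0, 0], [-1.5, -0.5, 52, 0, 0, 0], [-1.5, -0.5, 64, 0, 0, 0], [-1.5, -0.5, 70, 0, 0, 0], [-1.5, -0.5, 77, 0, 0, 0], [-1.5, -0.5, 77, 0, 0, 0]]

```text
time: 69.27
ee_pos: [653.1, -54.6, 238.8]
orientation: [0.713, 0.701, -0.0, -0.001]
contact_force: [0.1, 0.2, -1.6]
grip_width: 0.507
finger_force: 41.3
```

Request:
apply_moves:
  targets:
    - [[0, 0, 4, 0, 0, 0], [0, 0, 8, 0, 0, 0], [0, 0, 12, 0, 0, 0], [0, 0, 16, 0, 0, 0], [0, 0, 20, 0, 0, 0], [0, 0, 23, 0, 0, 0], [0, 0, 26, 0, 0, 0], [0, 0, 26, 0, 0, 0]]

```text
time: 69.93
ee_pos: [653.2, -54.6, 213.4]
orientation: [0.713, 0.701, -0.0, -0.0]
contact_force: [-0.3, 0.8, -1.6]
grip_width: 0.502
finger_force: 41.3
```

Request:
apply_moves:
  targets:
    - [[0, 0, 0.5, 0, 0, 0], [0, 0, 1, 0, 0, 0], [0, 0, 1.5, 0, 0, 0], [0, 0, 2, 0, 0, 0], [0, 0, 2.5, 0, 0, 0], [0, 0, 3, 0, 0, 0], [0, 0, 3.5, 0, 0, 0], [0, 0, 3.5, 0, 0, 0]]

```text
time: 70.6
ee_pos: [653.3, -54.6, 210.5]
orientation: [0.713, 0.701, -0.0, -0.0]
contact_force: [1.0, 0.2, -2.4]
grip_width: 0.506
finger_force: 41.3
```

Not yet on the bottom; a little further, then release, lift and check everything.

Request:
apply_moves:
  targets:
    - [[0, 0, 0.5, 0, 0, 0], [0, 0, 1, 0, 0, 0], [0, 0, 1.3, 0, 0, 0], [0, 0, 1.3, 0, 0, 0], [0, 0, 1.3, 0, 0, 0], [0, 0, 1.3, 0, 0, 0], [0, 0, 1.3, 0, 0, 0], [0, 0, 1.3, 0, 0, 0]]

```text
time: 71.27
ee_pos: [653.4, -54.6, 210.1]
orientation: [0.713, 0.701, 0.0, 0.0]
contact_force: [-1.5, 0.5, 6.1]
grip_width: 0.503
finger_force: 42.1
```

Request:
apply_moves:
  targets:
    - [[0, 0, 0, 0, 0, 0], [0, 0, 0, 0, 0, 0], [0, 0, 0, 0, 0, 0], [0, 0, 0, 0, 0, 0], [0, 0, -15, 0, 0, 0], [0, 0, -40, 0, 0, 0], [0, 0, -65, 0, 0, 0], [0, 0, -95, 0, 0, 0]]
  grip: 64

```text
time: 71.93
ee_pos: [653.0, -54.6, 304.3]
orientation: [0.713, 0.701, -0.001, -0.001]
contact_force: [-0.0, -0.0, 0.3]
grip_width: 0.75
finger_force: 0.0
```

Request:
apply_moves:
  targets:
    - [[0, -25, -10, 0, 0, 0], [0, -50, -20, 0, 0, 0], [0, -75, -30, 0, 0, 0], [0, -100, -40, 0, 0, 0], [0, -125, -50, 0, 0, 0], [0, -150, -60, 0, 0, 0], [0, -175, -60, 0, 0, 0], [0, -200, -60, 0, 0, 0]]

```text
time: 72.6
ee_pos: [452.1, -51.1, 364.8]
orientation: [0.713, 0.701, 0.0, 0.001]
contact_force: [0.4, -0.1, -0.2]
grip_width: 0.75
finger_force: 0.0
```

```bash
python3 - <<'E'
from h import *
W=viewer.capture('wrist');T=viewer.capture('top');S=viewer.capture('scene');s=sensors.observe();print(s['ee_pos'],s['time'])
for c,P in(('w',W),('t',T),('s',S)):
    print(c,'tube',[(np.round(q['point'],1).tolist(),round(q['score'],2),atz(P,q['point'],95)) for q in viewer.tip_of('tube0',P)[:5]])
    print([(np.round(q['box']).tolist(),round(q['score'],2)) for q in viewer.find_in('tube0',P)[:6]])
    for n,z in (('gauge',23),('go_tip',23),('nogo_tip',23),('flap_peg',41)):
        print(n,[(round(q['score'],2),atz(P,q['point'],z)) for q in viewer.tip_of(n,P)[:2]])
for w in ((655.6,85.8),(654.4,15.8),(653.2,-54.2)): print([proj(P,[*w,175]).round().tolist() for P in(W,T,S)],[proj(P,[*w,130]).round().tolist() for P in(W,T,S)])
E
```

```text
[452.4 -51.1 364.9] 72.75
w tube [([481.2, 173.4], 0.72, array([654.2, -49.1,  95. ])), ([485.8, 120.8], 0.64, array([649.8,  14.8,  95. ])), ([498.9, 54.8], 0.63, array([653.7,  86.1,  95. ]))]
[([482.0, 97.0, 564.0, 147.0], 0.93), ([498.0, 10.0, 583.0, 71.0], 0.75), ([317.0, 276.0, 340.0, 344.0], 0.67), ([476.0, 159.0, 548.0, 216.0], 0.56)]
gauge [(0.7, array([ 458.7, -314.5,   23. ])), (0.35, array([ 453.7, -375.2,   23. ]))]
go_tip [(0.78, array([ 462.1, -249. ,   23. ])), (0.38, array([571.7, -21.2,  23. ]))]
nogo_tip [(0.68, array([ 455.2, -381.1,   23. ])), (0.4, array([697.1,  11.8,  23. ]))]
flap_peg [(0.68, array([438.7,  71.1,  41. ]))]
t tube [([298.7, 157.2], 0.72, array([655.4,  22.2,  95. ])), ([270.5, 152.9], 0.62, array([665.6,  98.1,  95. ])), ([323.1, 156.8], 0.54, array([657.8, -43.1,  95. ]))]
[([290.0, 147.0, 309.0, 167.0], 0.52), ([262.0, 139.0, 283.0, 165.0], 0.51)]
gauge [(0.73, array([ 455.9, -322.2,   23. ])), (0.31, array([477. , 327.3,  23. ]))]
go_tip []
nogo_tip [(0.6, array([ 466.4, -374.9,   23. ]))]
flap_peg [(0.43, array([438. ,  80.7,  41. ]))]
s t
[... 191 characters left out ...]
217.0], 0.98), ([295.0, 206.0, 315.0, 237.0], 0.8)]
gauge [(0.72, array([ 456.5, -326. ,   23. ])), (0.65, array([ 403.6, -476.9,   23. ]))]
go_tip [(0.68, array([ 452.4, -245.7,   23. ])), (0.58, array([ 610.2, -209.3,   23. ]))]
nogo_tip [(0.97, array([ 467.2, -371. ,   23. ])), (0.28, array([610.4, -54.6,  23. ]))]
flap_peg [(0.69, array([427. ,  66.9,  41. ])), (0.33, array([ 476.4, -262.9,   41. ]))]
[[558.0, 37.0], [272.0, 151.0], [324.0, 234.0]] [[522.0, 48.0], [274.0, 154.0], [324.0, 246.0]]
[[540.0, 122.0], [300.0, 152.0], [305.0, 215.0]] [[509.0, 121.0], [301.0, 155.0], [306.0, 226.0]]
[[524.0, 196.0], [328.0, 153.0], [287.0, 197.0]] [[496.0, 184.0], [327.0, 156.0], [288.0, 209.0]]
```

```bash
python3 -c "
from bench import ticket
print(ticket.job_done())"
```

```text
the job is handed in; nothing more can be done
None
```

I handed the job in at about 73 s: the flap is down on its stop, the go end went fully home and the no-go end was refused, the gauge is back on its mat, and all three tubes found stand in wells, checked by camera; no verdict came back.

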